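# Bolt down the collet fixture and open its ring

### The job

Make the collet fixture ready for the next hose fitting. Drop the wing-handled T-bolt into the bed's T-slot, slide it fully home into the open slot in the fixture's foot with its collar resting on the foot, and lock it with a quarter turn clockwise; then turn the fixture's closing ring clockwise by its lever, past its clicks, as far as the stop post. Leave the other things on the bench where they are.

Things in the scene. Friction and masses are not known exactly. Their poses are not given: they have to be found in the camera images.
- tbolt_mid (a point): Quarter-turn T-bolt, plain steel, standing upright on its head, 93 mm tall, 0.4 kg. Point on its axis, 46 mm above the head's underside; z up. Its collar, 40 mm diameter with bevelled lower edge, has its lower face 2 mm above this point; shank below it 18 mm diameter. x lies along both head and wing. Half a turn about z gives the same bolt.
- tbolt_wing (a point): Centre of the T-bolt's wing handle, on its axis 80 mm above the head's underside: a flat steel wing 64 mm long (x), 12 mm thick (y), 26 mm tall, in line with the head below.
- tbolt_head (a point): Centre of the underside of the T-bolt's hammer head: 48 mm long (x), 29 mm wide (y), 12 mm thick. Two opposite corners are cut away, so in the slot it turns clockwise only (from above), and meets the cavity's walls just after a quarter turn.
- bed: Steel T-slot bed plate fixed on the bench, 190 mm (x) by 360 mm (y), 44 mm tall; origin at the centre of its underside. Two T-slots run along y over its whole length, open at the ends, at x = -45 mm (the slot in use) and x = +45 mm.
- slot (a point): Middle of the slot in use, at the bed's top face, axes as the bed's. Mouth 33 mm wide and 17 mm deep; below it a cavity 50.4 mm wide and 19 mm high, its floor 36 mm below this point. The bolt's head can be dropped in only lengthwise, clear of the fixture's foot.
- fixture: Grey collet fixture fixed on the bed over the slot in use; origin on the barrel's axis at the foot's underside (bed's top face); y along the slot, z up. Foot 92 mm wide (x), 14 mm thick, reaching 114 mm both ways along y. Ear at +y already bolted. Ear at -y has a U-slot 22 mm wide along y, open at y = -114 mm (rounded lips), closed at y = -81 mm. Barrel 58 mm diameter, 63 mm tall.
- seat (a point): Where the T-bolt's axis belongs in the U-slot: (0, -92, 14) mm in the fixture's frame, 11 mm before the closed end, at the foot's top face. The bolt's collar rests on the foot here; its head then hangs 2 mm above the cavity's floor and 5 mm below its roof.
- ring (a joint): Closing ring round the barrel, 76 mm diameter, with lever. 0 = anticlockwise end, lever 1.4 rad anticlockwise of the fixture's x axis; grows clockwise (from above); 1.3 rad = the stop, lever beside the upright stop post and 0.1 rad anticlockwise of that axis. Springs into detents at 0, 0.65 and 1.3; about 4 N at the grip moves it on.
- ring_handle (a point): Middle of the lever's upright round grip: black plastic, 22 mm diameter, 62 mm tall, top 28 mm above this point; 100 mm from the barrel's axis and 78 mm above the foot's underside. x points outward from the barrel, z up. The lever bar runs 28 mm below this point.
- stud: Bystander: a plain clamping stud standing on its square head (40 x 40 x 13 mm), with washer and hexagon nut, 92 mm tall; it has no wing and does not fit the slots. Origin at the centre of its underside.
- ferrule_a: Bystander: an aluminium crimp ferrule standing on the bed plate over the second slot: tube, 48 mm diameter, 62 mm tall. Origin at the centre of its underside.
- ferrule_b: Bystander: a second ferrule of the same size standing on the bench. Origin at the centre of its underside.
- fitting_a: Bystander: a steel hose fitting standing on its hexagon, 42 mm wide, 88 mm tall. Origin at the centre of its underside.
- fitting_b: Bystander: a steel hose fitting standing on its hexagon, 42 mm wide, 76 mm tall. Origin at the centre of its underside.
- spanner: Bystander: a steel spanner lying flat on the bench, 190 mm long. Origin at the centre of its underside.
- lube: Bystander: a white bottle of assembly lubricant, 58 mm diameter, 165 mm tall. Origin at the centre of its underside.
- die: Bystander: a dark stepped crimping die segment, 60 x 46 mm, 54 mm tall. Origin at the centre of its underside.
Things that resemble listed ones, but are neither listed nor needed, are in the scene too. Leave any blue or red look-alike of the part that bears tbolt_mid alone.

How it is judged:
On the way, in this order (a step that is already met when the one before it is completed fails the run):
1. the T-bolt is home in the fixture's U-slot, its collar on the foot and its head turned crosswise under the lips of the T-slot (horizontal distance between tbolt_mid and seat below 0.006 m and z of tbolt_mid in the frame of fixture between 0.008 and 0.016 m and angle between the x axis of tbolt_mid and the y axis of bed, either way round above 1.31 rad and angle between tbolt_mid's own z axis and vertical below 0.08 rad), for 0.2 s.
2. the closing ring has been turned clockwise to its stop (value of joint ring above 1.22 rad), for 0.2 s.
At the end, for the whole second after the job is handed in: The T-bolt stands upright (within 0.08 rad) with its axis within 6 mm of the seat in the fixture's U-slot, its collar down on the foot (within 4 mm), its head and wing crosswise to the T-slot (within 0.26 rad); the ring is within 0.08 rad of its stop (joint above 1.22); all released and at rest (all of step 1 and value of joint ring above 1.22 rad and linear speed of tbolt below 0.02 m/s and velocity of joint ring below 0.1 rad/s); the robot touches nothing.
It fails at once if a bystander is knocked over or pushed more than 40 mm (distance of any of stud, ferrule_a, ferrule_b, fitting_a, fitting_b, spanner, lube, die from where it was at the start of the episode above 0.04 m or angle between any of stud, ferrule_a, ferrule_b, fitting_a, fitting_b, lube, die's own z axis and vertical above 0.6 rad).
It fails at once if the T-bolt is forced round anticlockwise (more than about 20 degrees) in the fixture's U-slot (horizontal distance between tbolt_mid and seat below 0.03 m and z of tbolt_mid in the frame of seat below 0.006 m and ((x of fixture in the frame of tbolt_mid below -0.05 m and y of fixture in the frame of tbolt_mid above 0.034 m) or (x of fixture in the frame of tbolt_mid above 0.05 m and y of fixture in the frame of tbolt_mid below -0.034 m))).
It also fails if it takes over 59 s, if anything falls off the work surface, if the arm or the gripper's body presses on something with over 40 N, if the wrist force passes 120 N, or if a joint passes its speed limit or range.

### The arm

A 6-joint arm with a two-finger parallel gripper is mounted at the origin on the work surface. World frame = base frame: x ahead of the robot, y to its left, z up, the work surface at z = 0. Lengths are in m, angles in rad, forces in N, time in s.
With the tool pointing down it reaches from about 0.3 to 0.85 m from the base axis. Payload 5.4 kg.
Tool frame: the origin (TCP) lies midway between the tips of the shut fingers; the grasp point (between the pads) lies 19 mm behind it; z points along the fingers, y is the direction in which the jaws open and shut (so a half turn about z gives the same grasp; the last joint's range is limited). The gripper opens to 85 mm and grips with 20 to 120 N. Pads are 22 mm wide; open, the fingers measure 114 mm over their backs; the gripper's body (76 mm by 85 mm) begins 54 mm behind the grasp point. The pads swing forward as they close: fully open they stand 13 mm farther back than shut.
Start: joints at [1.124, 0.158, 1.597, -0, 1.386, -0.21], TCP at [0.135, 0.559, 0.231] pointing down, gripper open.
Joint ranges: [-2.91, 2.91], [-0.94, 2.29], [0.18, 2.7], [-1.29, 4.43], [0.17, 2.64], [-3, 3]. Speed limits (rad/s): [2.57, 2.57, 3.14, 3.14, 3.14, 3.14].

### API

Orientations are given as a 3x3 rotation matrix whose columns are the frame's x, y, z axes.
In Python, from station import observe, vision, r gives the robot as it stands.
- The arm moves only by the tool step_arm, never from a script. Its argument "series" is a list of rows, each a list of 3 entries, a list of its own where there are three numbers: the shift along the tool's x, y, z in cm, then the turn, a rotation vector about the tool's x, y, z in rad, then the finger opening in cm, from 0 to 8.54. A call has 1 to 20 rows; each row is the pose to reach, as a shift and turn from the pose commanded when the call began, along the tool's axes at that moment; what a row does not reach only later rows make up. A row lasts 1/10 s, in which the tool goes at most 50 mm and 8.59 degrees, less where a joint would pass 70% of its speed; a pose out of reach is approached as far as the arm can. A call with a gripper value outside its range is refused whole. The fingers move at their own pace and stop on an object; the grip force is fixed at half the most. Time passes only in rows, so rows that repeat a pose let the fingers close. It gives the time, the measured TCP pose, the force and the opening at its end, in the units of the state.
- observe(): the state, without advancing time (a new reading comes with each control period).
- vision.capture(name): name is "scene" or "top"; returns a dict with "img" (420x560x3 uint8, red, green, blue), "z_map" (420x560 float32, m along the optical axis (not along the pixel's ray), 0 where there is no reading), "fx", "fy", "cx", "cy" (pixels), "R" (3x3) and "t" (3): a world point X has camera coordinates R X + t. Camera axes: x right, y down, z forward; pixel columns grow to the right and rows downward; lengths in m; the calibration is good to about 2 mm. A picture is of the moment at which its call begins.
- r.finish_job(): hands the job in, once; it reports no verdict.
The state is a dict: "time_s": time; "joints": joint angles; "qd": joint speeds; "joint_efforts": joint torques, N m; "ee_pos": TCP position; "ee_rot": TCP orientation; "force": force on the tool from outside, world axes, zero at the start; "wrist_torque": the same for the moment, N m; "finger_gap": opening from 0.0 (shut) to 1.0 (fully open).
Only numpy, scipy, OpenCV 4.12 (cv2) and the standard library are available. Lean on these libraries where they do the work, as an engineer would, in place of code of your own. Each camera call takes 0.05 s, during which the arm holds its last target.

## Working session

There is one attempt and no reset: what is moved stays moved. The work goes in short steps, Python scripts to look and compute and a tool call to move; the robot and the scene stay as the last step left them, time stands still between calls to the robot, and variables do not carry over. Pictures are saved under pics/ and viewed, and the job is handed in when it is done.

Besides the shell and the picture viewer there is one more tool, called after "Emit:" by a JSON object that holds its "method" and its "body", one argument or row to a line. step_arm: Moves the arm, as the interface text tells. Its arguments: {"type":"object","properties":{"series":{"type":"array","items":{"type":"array"}}},"required":["series"]}

```bash
mkdir -p pics; ls
cat > h.py <<'E'
import numpy as np, cv2
from station import observe, vision, r
def cap(n):
    d=vision.capture(n); np.savez('last_'+n+'.npz',**{k:d[k] for k in d}); return d
def pts(d):
    z=d['z_map']; v,u=np.mgrid[:z.shape[0],:z.shape[1]]
    c=np.stack([(u-d['cx'])/d['fx']*z,(v-d['cy'])/d['fy']*z,z],-1)
    w=(c-d['t'])@np.array(d['R']); w[z==0]=np.nan; return w
def plane(d,u,v,h):
    R=np.array(d['R']); o=-R.T@d['t']; k=R.T@np.array([(u-d['cx'])/d['fx'],(v-d['cy'])/d['fy'],1.])
    return o+k*(h-o[2])/k[2]
def save(img,n): cv2.imwrite('pics/'+n,cv2.cvtColor(img,cv2.COLOR_RGB2BGR))
E
python3 - <<'E'
from h import *
for n in('scene','top'):
    d=cap(n); save(d['img'],n+'0.png'); print(n,d['fx'],d['cx'],d['cy'],-np.array(d['R']).T@d['t'],d['R'])
print(observe())
E
```

```text
pics
scene 458.71872761055255 275.09953126219733 210.1541024635249 [ 1.34969432 -0.43911817  0.87167531] [[ 0.48471348  0.87465783  0.00514996]
 [ 0.54287876 -0.29622286 -0.78583374]
 [-0.6858101   0.38370001 -0.61841637]]
top 464.5349464167308 282.4284878040797 219.36064385385467 [0.30741135 0.0644052  1.22646471] [[ 0.02853129 -0.9992187   0.02734893]
 [-0.98542058 -0.03270713 -0.16696261]
 [ 0.16772667 -0.02218654 -0.98558385]]
{'time_s': 0.1, 'joints': array([ 1.12394109e+00,  1.58979880e-01,  1.59811162e+00, -4.06714736e-06,
        1.38619106e+00, -2.10119909e-01]), 'qd': array([-0.00039653,  0.00031398, -0.00527521,  0.00095066, -0.00300522,
       -0.00134657]), 'joint_efforts': array([-4.38636780e-04, -3.96994257e+01, -3.32334244e+01, -2.85101323e-04,
        4.32442379e-03, -3.22650953e-05]), 'ee_pos': array([0.13464953, 0.5584574 , 0.23041614]), 'ee_rot': array([[-9.72108867e-01,  2.34528938e-01, -7.26657208e-04],
       [ 2.34529805e-01,  9.72107732e-01, -1.52570421e-03],
       [ 3.48567303e-04, -1.65357336e-03, -9.99998572e-01]]), 'force': array([ 0.18570289, -0.47881995, -0.75680558]), 'wrist_torque': array([-0.020261  ,  0.03629055, -0.06435297]), 'finger_gap': 0.9999178560746513}
```

View pics/scene0.png

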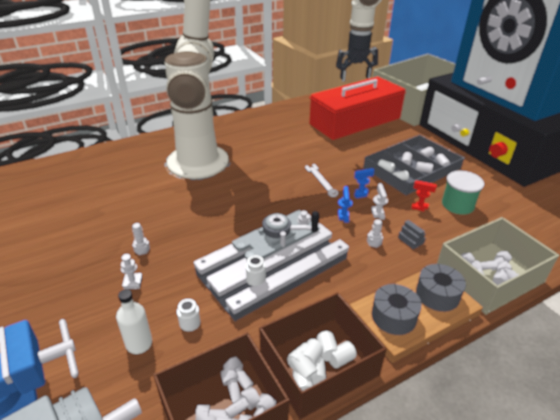

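View pics/top0.png

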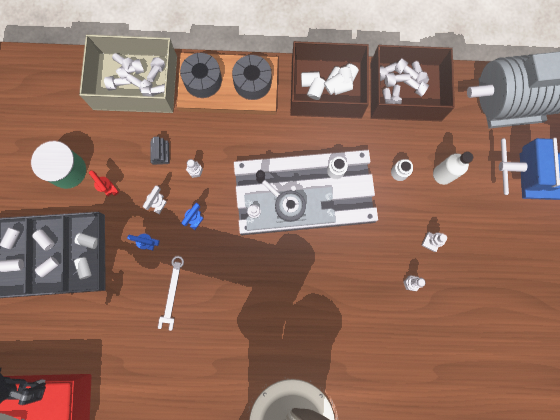

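Steel candidates in the top view are (155,200), (193,168), (435,241) and (414,284). I'll enlarge them.

Run:
```python
import numpy as np,cv2
from h import save
t=np.load('last_top.npz')['img'];s=np.load('last_scene.npz')['img']
def c(i,u,v,w=40): return cv2.resize(i[v-w:v+w,u-w:u+w],(380,290) if 0 else (290,290),interpolation=cv2.INTER_CUBIC)
a=np.hstack([c(t,160,195),c(t,425,260)]);b=np.hstack([c(s,378,210),c(s,135,258)])
save(np.vstack([a,b]),'cand.png')
save(cv2.resize(np.ascontiguousarray(t[140:240,225:385]),(800,500),interpolation=cv2.INTER_CUBIC),'bedtop.png')
save(cv2.resize(np.ascontiguousarray(s[190:310,190:350]),(800,600),interpolation=cv2.INTER_CUBIC),'bedscene.png')
```

```text
(no output)
```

View pics/cand.png

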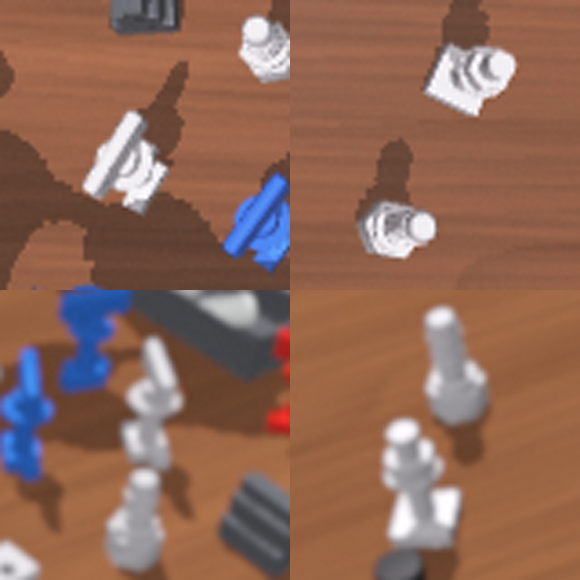

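View pics/bedtop.png

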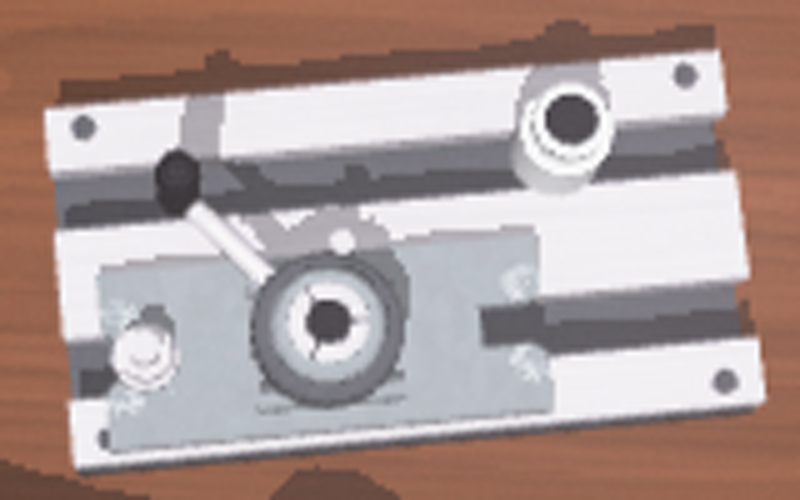

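View pics/bedscene.png

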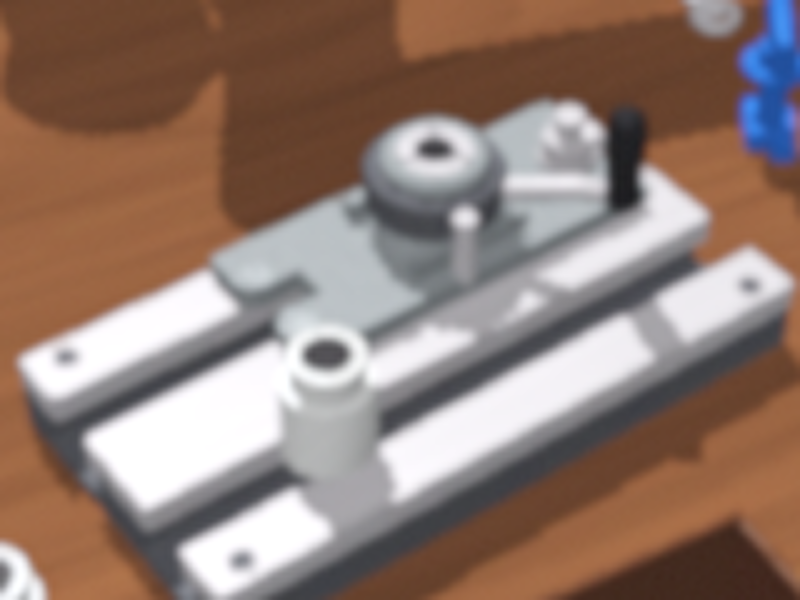

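Only (155,200) is a steel bolt with a flat wing. (435,241) is the square-headed stud with a nut, and (193,168) and (414,284) are hexagon fittings. Next I'll measure it, along with the bed and fixture.

Run:
```python
import numpy as np,cv2
from h import *
D={n:dict(np.load('last_%s.npz'%n)) for n in('top','scene')}
for n in D: D[n]['w']=pts(D[n])
t=D['top'];w=t['w'];img=t['img']
# bolt
for n,(u0,u1,v0,v1) in {'top':(135,180,180,222),'scene':(362,395,180,225)}.items():
    d=D[n];ww=d['w'][v0:v1,u0:u1];im=d['img'][v0:v1,u0:u1].astype(int)
    sat=im.max(-1)-im.min(-1); m=(sat<30)&(im.max(-1)>110)&np.isfinite(ww[...,0])
    p=ww[m]; print(n,m.sum(),'z',np.percentile(p[:,2],[1,10,50,90,99]))
    q=p[(p[:,2]>.072)&(p[:,2]<.1)]; 
    c=q.mean(0); U,S,V=np.linalg.svd(q[:,:2]-c[:2]); a=(q[:,:2]-c[:2])@V.T
    print(' wing mean',c,'dir',np.degrees(np.arctan2(V[0,1],V[0,0])),'ext',np.ptp(a,axis=0),'mid',c[:2]+V.T@((a.max(0)+a.min(0))/2), len(q))
    q=p[(p[:,2]<.014)]; print(' head',q.mean(0) if len(q) else None)
# bed top face
for n,(u0,u1,v0,v1) in {'top':(225,385,140,240),'scene':(190,350,190,310)}.items():
    d=D[n];ww=d['w'][v0:v1,u0:u1];im=d['img'][v0:v1,u0:u1]
    m=(abs(ww[...,2]-.044)<.004)&((im.max(-1).astype(int)-im.min(-1))<40)
    p=ww[m][:,:2].astype(np.float32); r_=cv2.minAreaRect(p); print(n,'bed z',np.median(ww[m][:,2]),r_, cv2.boxPoints(r_).round(4).tolist())
    m=(abs(ww[...,2]-.058)<.004); p=ww[m][:,:2].astype(np.float32)
    r_=cv2.minAreaRect(p); print(n,'foot z',np.median(ww[m][:,2]),r_)
    m=(im.max(-1)<60)&(ww[...,2]>.12); p=ww[m]; print('grip',len(p),p.mean(0), p.max(0),p.min(0))
    m=(ww[...,2]>.1); p=ww[m]; print('high',len(p),p[:,2].max())
```

```text
top 361 z [-0.00180343  0.01021603  0.06720116  0.09293343  0.09545338]
 wing mean [0.54570624 0.3663209  0.08843997] dir 152.96956255792927 ext [0.06230554 0.01255026] mid [0.54663289 0.36783492] 169
 head [0.54319542 0.36339969 0.00879719]
scene 424 z [-0.00449737 -0.00177714  0.04088588  0.08779757  0.09208439]
 wing mean [0.57235517 0.34515192 0.0831688 ] dir -41.44033711331076 ext [0.173379   0.02466505] mid [0.58958654 0.33153003] 118
 head [0.53082056 0.38212804 0.0030977 ]
top bed z 0.04404063191431086 ((0.5873462557792664, -0.019512206315994263), (0.1913902461528778, 0.36056143045425415), 7.1619486808776855) [[0.4699000120162964, 0.14740000665187836], [0.5149000287055969, -0.2102999985218048], [0.704800009727478, -0.18649999797344208], [0.6597999930381775, 0.1712999939918518]]
top foot z 0.058009822665739605 ((0.5615673065185547, 0.007362306118011475), (0.14019323885440826, 0.2616397738456726), 7.735365867614746)
grip 2 [0.59868121 0.1065686  0.14392841] [0.59916906 0.1066299  0.14671036] [0.59819336 0.1065073  0.14114645]
high 754 0.15291199603534839
scene bed z 0.042074452385090055 ((0.6619758009910583, -0.04468759894371033), (0.32999831438064575, 0.4316067695617676), 7.161038875579834) [[0.4713999927043915, 0.14890000224113464], [0.5252000093460083, -0.2793999910354614], [0.8525999784469604, -0.23819999396800995], [0.798799991607666, 0.1899999976158142]]
scene foot z 0.056359451690652033 ((0.5864740014076233, 0.0003974437713623047), (0.34277915954589844, 0.48106661438941956), 51.125911712646484)
grip 62 [0.60863007 0.09134737 0.13606826] [0.61499038 0.10044674 0.1494405 ] [0.59891758 0.08531655 0.12078711]
high 537 0.15013198305269887
```

Run:
```python
import numpy as np,cv2
from h import *
D={n:dict(np.load('last_%s.npz'%n)) for n in('top','scene')}
for n in D: D[n]['w']=pts(D[n])
yaw=np.radians(7.16);R2=np.array([[np.cos(yaw),-np.sin(yaw)],[np.sin(yaw),np.cos(yaw)]]);c0=np.array([.5873,-.0195])
d=D['top'];ww=d['w'][140:240,225:385];b=ww.copy();b[...,:2]=(ww[...,:2]-c0)@R2*1000;b[...,2]*=1000
im=d['img'][140:240,225:385]
z=b[...,2]
foot=(abs(z-58)<2.5)&(abs(b[...,0]+45)<60)
p=b[foot];print('foot x',np.percentile(p[:,0],[0,1,99,100]),'y',np.percentile(p[:,1],[0,1,99,100]),'len',np.ptp(p[:,1]))
for zz in(102,105,107):
  pass
p=b[(z>85)&(z<125)];h,e=np.histogram(p[:,2],20);print(h,e.round(0))
# slot edges: bed top at y between -175..-150 and  x
for lo,hi in((-175,-150),(-150,-130)):
    q=b[(abs(z-44)<3)&(b[...,1]>lo)&(b[...,1]<hi)][:,0];q=np.sort(q);g=np.diff(q);i=np.argsort(g)[-2:];print('gaps',[(q[j],q[j+1]) for j in sorted(i)])
# U-slot edges: foot top for y<-90 
fy=b[foot][:,1].min()
for yy in range(-165,-60,6):
    q=np.sort(b[foot&(abs(b[...,1]-yy)<3)][:,0])
    if len(q)>5: g=np.diff(q);j=g.argmax();print(yy,q[0].round(1),q[-1].round(1),'gap',q[j].round(1),q[j+1].round(1))
# barrel top ring
m=(z>95)&(z<125)&(abs(b[...,0]+45)<55); 
for a,bb in((95,101),(101,106),(106,112),(112,125)):
    q=b[(z>a)&(z<=bb)&(abs(b[...,0]+45)<50)]
    if len(q)>8:
        (cx,cy),rr=cv2.minEnclosingCircle(q[:,:2].astype(np.float32));print(a,bb,len(q),cx,cy,rr)
# bolt wing top
ww=d['w'][180:222,135:180];im=d['img'][180:222,135:180].astype(int);m=(im.max(-1)-im.min(-1)<30)&(abs(ww[...,2]-.093)<.0035)
q=ww[m];r_=cv2.minAreaRect(q[:,:2].astype(np.float32));print('wing',len(q),np.median(q[:,2]),q.mean(0),r_)
m=(im.max(-1)-im.min(-1)<30)&(abs(ww[...,2]-.012)<.004);q=ww[m];print('head',q.mean(0),cv2.minAreaRect(q[:,:2].astype(np.float32)))
m=(im.max(-1)-im.min(-1)<30)&(abs(ww[...,2]-.058)<.012);q=ww[m];print('collar',len(q),cv2.minEnclosingCircle(q[:,:2].astype(np.float32)),np.median(q[:,2]))
```

```text
foot x [-9.21302416e+01 -9.09354350e+01  1.26890794e-02  1.48088927e+00] y [-67.42241923 -64.42250829 158.17033219 160.3138734 ] len 227.73629262815524
[ 22  34  52  44  54  81 114 104  62  71 131 176 145  65  20   1   1   2
   0   5] [ 85.  87.  89.  91.  93.  94.  96.  98. 100. 102. 104. 106. 108. 109.
 111. 113. 115. 117. 119. 121. 122.]
gaps [(np.float64(-61.416899766799965), np.float64(-28.36905177481301)), (np.float64(28.38609882107922), np.float64(60.31250815057994))]
gaps [(np.float64(-61.505334430598765), np.float64(-28.31934941691167)), (np.float64(29.029893546764814), np.float64(60.80538986373517))]
-69 -84.4 -13.7 gap -66.6 -23.8
-63 -89.1 0.5 gap -57.7 -31.4
95 101 273 -32.23995590209961 57.205875396728516 54.31643295288086
101 106 173 -38.621482849121094 51.69480895996094 44.24494934082031
106 112 261 -45.838016510009766 46.87864303588867 27.952539443969727
112 125 10 -45.88866424560547 48.73731994628906 23.165645599365234
wing 100 0.09222808401000801 [0.54645111 0.36782589 0.09231112] ((0.5471152067184448, 0.3672839105129242), (0.01152758114039898, 0.06092539057135582), 64.35282897949219)
head [0.54003991 0.36231182 0.01153809] ((0.5453876256942749, 0.3619728088378906), (0.019817855209112167, 0.049833863973617554), 74.42919158935547)
collar 98 ((0.549675703048706, 0.36317503452301025), 0.023406904190778732) 0.05569463810065485
```

```bash
cat >> h.py <<'E'
YB=np.radians(7.16);C0=np.array([.5873,-.0195])
RB=np.array([[np.cos(YB),-np.sin(YB)],[np.sin(YB),np.cos(YB)]])
def bed2w(x,y): return C0+RB@np.array([x,y])/1000
def w2bed(p): return (np.asarray(p)[...,:2]-C0)@RB*1000
from scipy.spatial.transform import Rotation as Ro
def go(p,yaw,s=None):
    "p world m, yaw deg of tool x (tool down)"
    s=s or observe(); R=np.array(s['ee_rot']); a=np.radians(yaw)
    T=np.array([[np.cos(a),np.sin(a),0],[np.sin(a),-np.cos(a),0],[0,0,-1]])
    print('shift cm',(R.T@(np.array(p)-s['ee_pos'])*100).round(2),'rot',Ro.from_matrix(R.T@T).as_rotvec().round(3))
def st():
    s=observe();R=s['ee_rot'];print('t',s['time_s'],'tcp',s['ee_pos'].round(4),'bed',w2bed(s['ee_pos']).round(1),'yaw',np.degrees(np.arctan2(R[1,0],R[0,0])).round(2),'F',s['force'].round(1),'gap',s['finger_gap'].round(3),'j',s['joints'].round(2))
    return s
E
python3 - <<'E'
from h import *
D={n:dict(np.load('last_%s.npz'%n)) for n in('top','scene')}
for n in D:
    d=D[n];a=np.radians(153.7);u=np.array([np.cos(a),np.sin(a),0])
    for k in(-32,0,32):
        X=np.array([.547,.3675,.093])+u*k/1000; c=d['R']@X+d['t'];print(n,k,(c[:2]/c[2]*d['fx']+[d['cx'],d['cy']]).round(1))
st(); go([.547,.3675,.16],153.7); print('ferrule',w2bed(plane(D['top'],337,160,.106)),'seat',bed2w(-45,-45.5),'drop',bed2w(-45,-112))
E
```

```text
top -32 [157.  185.4]
top 0 [150.4 196.4]
top 32 [143.7 207.6]
scene -32 [384.5 195.2]
scene 0 [381.9 188.7]
scene 32 [379.5 182.4]Traceback (most recent call last):
  File "<stdin>", line 7, in <module>
  File "h.py", line 24, in st
    s=observe();R=s['ee_rot'];print('t',s['time_s'],'tcp',s['ee_pos'].round(4),'bed',w2bed(s['ee_pos']).round(1),'yaw',np.degrees(np.arctan2(R[1,0],R[0,0])).round(2),'F',s['force'].round(1),'gap',s['finger_gap'].round(3),'j',s['joints'].round(2))
                                                                                                                                                                                                    ^^^^^^^^^^^^^^^^^^^^^
AttributeError: 'float' object has no attribute 'round'
```

```bash
sed -i "s/s\['finger_gap'\].round(3)/round(s['finger_gap'],3)/" h.py
python3 - <<'E'
from h import *
d=dict(np.load('last_top.npz'))
st(); go([.547,.3675,.16],153.7); print('ferrule',w2bed(plane(d,337,160,.106)),'seat',bed2w(-45,-45.5),'drop',bed2w(-45,-112))
E
```

```text
t 0.1 tcp [0.1346 0.5585 0.2304] bed [-377.1  629.9] yaw 166.44 F [ 0.2 -0.5 -0.8] gap 1.0 j [ 1.12  0.16  1.6  -0.    1.39 -0.21]
shift cm [-44.57  -8.88   7.04] rot [-0.002 -0.     0.222]
ferrule [ 56.64776461 -81.64330393] seat [ 0.54832206 -0.07025402] drop [ 0.55661066 -0.13623545]
```

Emit:
{"method": "step_arm", "body": {
  "series": [
    [[-11.1, -2.2, 0], [0, 0, 0.06], 3.5],
    [[-22, -4.4, 0], [0, 0, 0.12], 3.5],
    [[-33, -6.6, 0], [0, 0, 0.2], 3.5],
    [[-44.57, -8.88, 0], [0, 0, 0.222], 3.5],
    [[-44.57, -8.88, 0], [0, 0, 0.222], 3.5],
    [[-44.57, -8.88, 0], [0, 0, 0.222], 3.5],
    [[-44.57, -8.88, 0], [0, 0, 0.222], 3.5],
    [[-44.57, -8.88, 0], [0, 0, 0.222], 3.5],
    [[-44.57, -8.88, 0], [0, 0, 0.222], 3.5],
    [[-44.57, -8.88, 0], [0, 0, 0.222], 3.5],
    [[-44.57, -8.88, 4], [0, 0, 0.222], 3.5],
    [[-44.57, -8.88, 7], [0, 0, 0.222], 3.5],
    [[-44.57, -8.88, 7], [0, 0, 0.222], 3.5],
    [[-44.57, -8.88, 7], [0, 0, 0.222], 3.5]
  ]
}}

```text
time_s: 1.5
ee_pos: [0.5466, 0.3683, 0.1613]
ee_rot: [[-0.897, 0.442, -0.001], [0.442, 0.897, -0.0], [0.001, -0.001, -1.0]]
force: [-0.0, -0.7, 0.6]
finger_gap: 0.415
```

Run:
```python
from h import *
d=cap('scene');t=cap('top')
st(); go([.547,.3675,.067],153.7)
a=cv2.resize(d['img'][150:230,340:430],(450,400));b=cv2.resize(t['img'][150:240,115:205],(350,400) if 0 else (350,400))
save(np.hstack([a,b]),'pre.png')
```

```text
t 1.6 tcp [0.5482 0.3689 0.1639] bed [  9.6 390.3] yaw 153.74 F [-0.4 -0.1  0.6] gap 0.411 j [ 0.41  0.43  1.41  0.    1.31 -0.7 ]
shift cm [ 0.07 -0.21  9.69] rot [0.003 0.002 0.001]
```

View pics/pre.png

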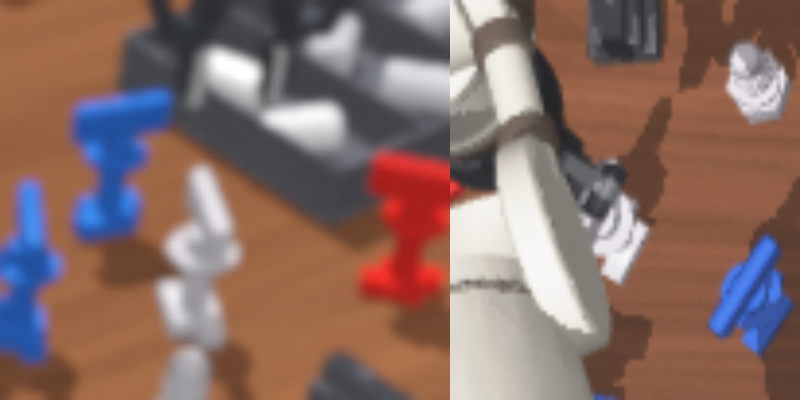

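Emit:
{"method": "step_arm", "body": {
  "series": [
    [[0, 0, 3], [0, 0, 0], 3.5],
    [[0, 0, 6], [0, 0, 0], 3.5],
    [[0, 0, 8], [0, 0, 0], 3.5],
    [[0, 0, 9.4], [0, 0, 0], 3.5],
    [[0, 0, 9.4], [0, 0, 0], 3.5],
    [[0, 0, 9.4], [0, 0, 0], 3.5],
    [[0, 0, 9.4], [0, 0, 0], 3.5]
  ]
}}

```text
time_s: 2.3
ee_pos: [0.5488, 0.3687, 0.0696]
ee_rot: [[-0.897, 0.443, 0.003], [0.443, 0.897, 0.001], [-0.002, 0.003, -1.0]]
force: [0.4, -0.0, 0.2]
finger_gap: 0.407
```

Run:
```python
from h import *
d=cap('scene');t=cap('top')
st(); go([.547,.3675,.067],153.7)
a=cv2.resize(d['img'][150:230,340:430],(450,400));b=cv2.resize(t['img'][150:240,115:205],(350,400) if 0 else (350,400))
save(np.hstack([a,b]),'pre2.png')
```

```text
t 2.4 tcp [0.5484 0.3685 0.069 ] bed [  9.7 389.9] yaw 153.71 F [-0.8  1.1  0.5] gap 0.41 j [ 0.41  0.53  1.46  0.    1.15 -0.7 ]
shift cm [ 0.08 -0.15  0.2 ] rot [0.002 0.002 0.   ]
```

View pics/pre2.png

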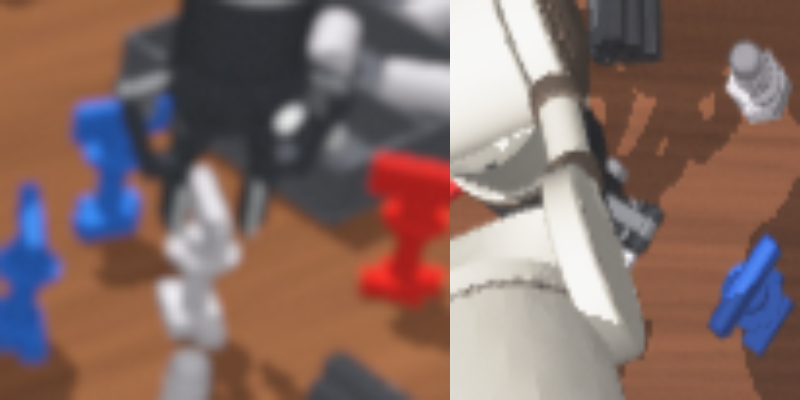

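Emit:
{"method": "step_arm", "body": {
  "series": [
    [[0.06, -0.15, 0.2], [0, 0, 0], 3.5],
    [[0.06, -0.15, 0.2], [0, 0, 0], 0.6],
    [[0.06, -0.15, 0.2], [0, 0, 0], 0.6],
    [[0.06, -0.15, 0.2], [0, 0, 0], 0.6],
    [[0.06, -0.15, 0.2], [0, 0, 0], 0.6],
    [[0.06, -0.15, 0.2], [0, 0, 0], 0.6],
    [[0.06, -0.15, 0.2], [0, 0, 0], 0.6],
    [[0.06, -0.15, 0.2], [0, 0, 0], 0.6]
  ]
}}

```text
time_s: 3.2
ee_pos: [0.5464, 0.3672, 0.0657]
ee_rot: [[-0.897, 0.443, 0.001], [0.443, 0.897, 0.0], [-0.0, 0.001, -1.0]]
force: [-0.3, 1.5, 4.1]
finger_gap: 0.197
```

Run:
```python
from h import *
st(); go([.547,.3675,.067],153.7)
```

```text
t 3.2 tcp [0.5464 0.3672 0.0657] bed [  7.6 388.7] yaw 153.71 F [-0.3  1.5  4.1] gap 0.197 j [ 0.41  0.53  1.47  0.    1.14 -0.7 ]
shift cm [-0.04  0.06 -0.13] rot [0.001 0.    0.   ]
```

Emit:
{"method": "step_arm", "body": {
  "series": [
    [[0, 0, 0], [0, 0, 0], 0.6],
    [[0, 0, 0], [0, 0, 0], 0.6],
    [[0, 0, 0], [0, 0, 0], 0.6],
    [[0, 0, -2], [0, 0, 0], 0.6],
    [[0, 0, -5], [0, 0, 0], 0.6],
    [[0, 0, -9], [0, 0, 0], 0.6],
    [[0, 0, -13], [0, 0, 0], 0.6],
    [[0, 0, -17], [0, 0, 0], 0.6],
    [[0, 0, -17], [0, 0, 0], 0.6],
    [[0, 0, -17], [0, 0, 0], 0.6]
  ]
}}

```text
time_s: 4.2
ee_pos: [0.5456, 0.3665, 0.2336]
ee_rot: [[-0.897, 0.443, -0.002], [0.443, 0.897, -0.001], [0.001, -0.002, -1.0]]
force: [0.5, 0.1, -6.2]
finger_gap: 0.194
```

Run:
```python
from h import *
st(); a=bed2w(-45,-115); print(a);go([*a,.236],97.16)
d=cap('scene');save(cv2.resize(d['img'][80:280,260:480],(660,600)),'lift.png')
```

```text
t 4.2 tcp [0.5456 0.3665 0.2336] bed [  6.7 388.2] yaw 153.71 F [ 0.5  0.1 -6.2] gap 0.194 j [ 0.41  0.37  1.34 -0.    1.44 -0.7 ]
[ 0.55698458 -0.13921205]
shift cm [-23.43 -44.84  -0.19] rot [-0.002 -0.     0.987]
```

View pics/lift.png

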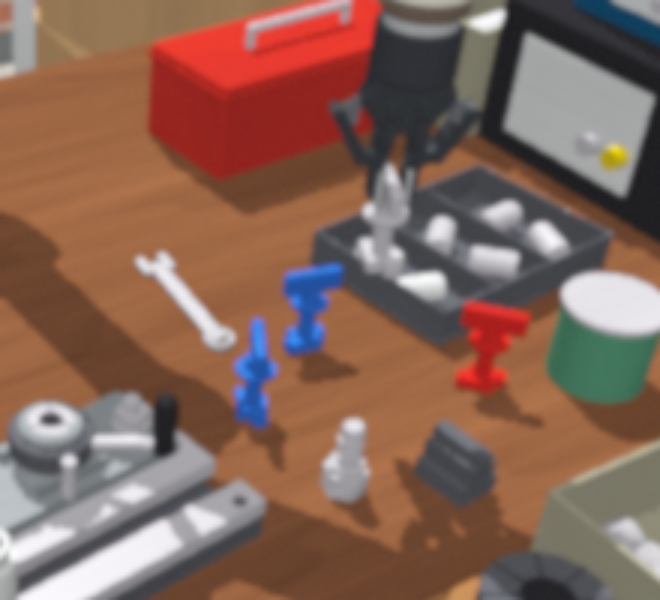

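Emit:
{"method": "step_arm", "body": {
  "series": [
    [[-3, -5, -2], [0, 0, 0.1], 0.6],
    [[-6, -10, -2], [0, 0, 0.22], 0.6],
    [[-9, -15, -2], [0, 0, 0.34], 0.6],
    [[-11, -20, -2], [0, 0, 0.46], 0.6],
    [[-13, -25, -2], [0, 0, 0.58], 0.6],
    [[-15, -30, -2], [0, 0, 0.7], 0.6],
    [[-18, -35, -2], [0, 0, 0.82], 0.6],
    [[-21, -40, -2], [0, 0, 0.94], 0.6],
    [[-23.4, -44.8, -1], [0, 0, 0.987], 0.6],
    [[-23.4, -44.8, 0], [0, 0, 0.987], 0.6],
    [[-23.4, -44.8, 0], [0, 0, 0.987], 0.6],
    [[-23.4, -44.8, 0], [0, 0, 0.987], 0.6],
    [[-23.4, -44.8, 0], [0, 0, 0.987], 0.6],
    [[-23.4, -44.8, 0], [0, 0, 0.987], 0.6],
    [[-23.4, -44.8, 0], [0, 0, 0.987], 0.6],
    [[-23.4, -44.8, 0], [0, 0, 0.987], 0.6]
  ]
}}

```text
time_s: 5.85
ee_pos: [0.5578, -0.1373, 0.2356]
ee_rot: [[-0.126, 0.992, 0.0], [0.992, 0.126, -0.0], [-0.0, 0.0, -1.0]]
force: [0.5, 0.3, -4.3]
finger_gap: 0.195
```

Run:
```python
from h import *
st(); a=bed2w(-45,-115);go([*a,.15],97.16)
d=cap('scene');save(cv2.resize(d['img'][100:300,160:380],(660,600)),'over.png')
d=cap('top');save(cv2.resize(d['img'][100:300,210:430],(660,600)),'overt.png')
```

```text
t 5.85 tcp [ 0.5578 -0.1373  0.2356] bed [ -44.  -113.2] yaw 97.25 F [ 0.5  0.3 -4.3] gap 0.195 j [-0.45  0.15  1.59  0.    1.39 -0.58]
shift cm [-0.18 -0.1   8.56] rot [0.    0.    0.002]
```

View pics/over.png

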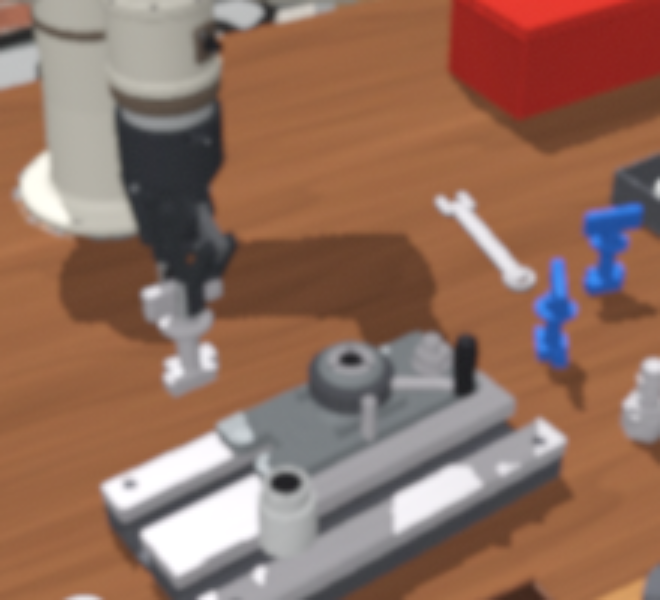

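View pics/overt.png

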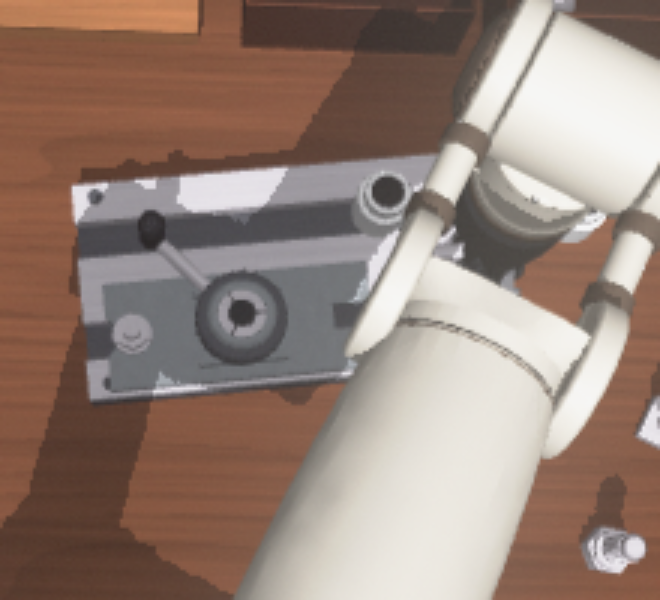

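```bash
python3 - <<'E'
from h import *
d=dict(np.load('last_scene.npz'));w=pts(d)
v0,v1,u0,u1=190,235,205,240
ww=w[v0:v1,u0:u1];im=d['img'][v0:v1,u0:u1].astype(int)
m=(im.max(-1)-im.min(-1)<40)&(im.max(-1)>110)&np.isfinite(ww[...,0])
b=np.concatenate([w2bed(ww),ww[...,2:]*1000],-1)
m&=(np.hypot(b[...,0]+45,b[...,1]+115)<45)
vv,uu=np.nonzero(m)
for v in range(v0,v1,2):
    k=vv==v-v0
    if k.sum()>1: u=uu[k]; q=b[v-v0][u]; print(v,u.min()+u0,u.max()+u0,'x %.0f..%.0f y %.0f..%.0f z %.0f'%(q[:,0].min(),q[:,0].max(),q[:,1].min(),q[:,1].max(),np.median(q[:,2])))
s=observe()
# predicted silhouettes
base=np.array([*s['ee_pos'][:2],s['ee_pos'][2]-.0665])
def pr(X): c=d['R']@X+d['t'];return (c[:2]/c[2]*d['fx']+[d['cx'],d['cy']]).round(1)
a=np.linspace(0,6.28,60)
C=lambda r,z:np.array([pr(base+[r*np.cos(t),r*np.sin(t),z]) for t in a])
for nm,r,z in(('collar48',.02,.050),('collar58',.02,.056),('shank',.009,.03)):
    c=C(r,z);print(nm,c.min(0),c.max(0))
y=np.array([*RB[:,1],0]);x=np.array([*RB[:,0],0])
for sy in(-1,1):print('headend top near',pr(base+y*.024*sy+x*.0145+[0,0,.012]),pr(base+y*.024*sy+x*.0145),'wing end',pr(base+y*.032*sy+x*.006+[0,0,.093]))
E
python3 - <<'E'
import sys;sys.path.insert(0,'.')
import numpy as np,cv2
d=np.load('last_scene.npz')['img'];cv2.imwrite('pics/z.png',cv2.cvtColor(cv2.resize(d[185:235,195:250],(660,600),interpolation=cv2.INTER_NEAREST),cv2.COLOR_RGB2BGR))
E
```

```text
194 214 233 x -54..-3 y -125..-85 z 259
196 211 233 x -49..-20 y -136..-86 z 260
198 208 233 x -46..-27 y -145..-86 z 259
200 208 221 x -43..-27 y -147..-123 z 255
202 209 221 x -42..-29 y -146..-122 z 249
204 209 229 x -41..-20 y -147..-97 z 243
206 209 230 x -51..-27 y -147..-99 z 234
208 214 230 x -47..-24 y -132..-102 z 224
210 214 228 x -45..-21 y -134..-109 z 225
212 217 226 x -33..-21 y -133..-115 z 222
214 219 226 x -41..-31 y -124..-110 z 208
216 219 230 x -52..-31 y -123..-89 z 199
218 221 232 x -46..-30 y -122..-92 z 188
220 217 232 x -55..-33 y -125..-90 z 184
222 216 231 x -52..-26 y -128..-102 z 181
224 216 231 x -50..-24 y -129..-104 z 179
226 215 230 x -38..-25 y -139..-105 z 179
228 215 227 x -42..-23 y -139..-115 z 175
230 216 222 x -36..-24 y -138..-127 z 172
collar48 [213.  202.2] [230.4 212.8]
collar58 [212.8 200.1] [230.2 210.7]
shank [218.4 211.7] [226.1 216.5]
headend top near [217.1 227.1] [217.5 231. ] wing end [209.4 198.6]
headend top near [234.7 219.5] [234.9 223.3] wing end [233.9 188.8]
```

View pics/z.png

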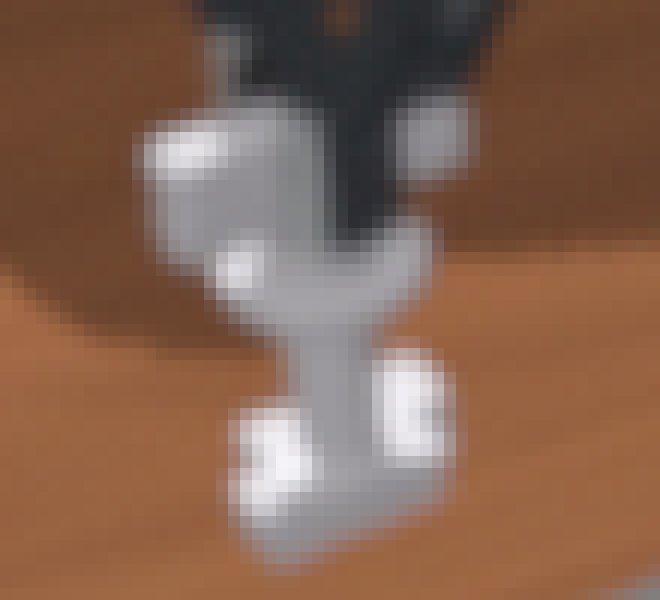

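Emit:
{"method": "step_arm", "body": {
  "series": [
    [[0, -0.05, 4], [0, 0, 0], 0.6],
    [[0, -0.05, 8], [0, 0, 0], 0.6],
    [[0, -0.05, 11], [0, 0, 0], 0.6],
    [[0, -0.05, 11.6], [0, 0, 0], 0.6],
    [[0, -0.05, 11.6], [0, 0, 0], 0.6],
    [[0, -0.05, 11.6], [0, 0, 0], 0.6],
    [[0, -0.05, 11.6], [0, 0, 0], 0.6]
  ]
}}

```text
time_s: 6.65
ee_pos: [0.5588, -0.1392, 0.122]
ee_rot: [[-0.125, 0.992, 0.004], [0.992, 0.125, -0.002], [-0.003, 0.004, -1.0]]
force: [0.2, 0.2, -5.2]
finger_gap: 0.199
```

Run:
```python
from h import *
s=st(); a=bed2w(-45,-115);go([*a,.08],97.16)
d=cap('scene');save(cv2.resize(d['img'][205:265,190:256],(660,600),interpolation=cv2.INTER_CUBIC),'over2.png')
base=np.array([*s['ee_pos'][:2],s['ee_pos'][2]-.0665])
def pr(X): c=d['R']@X+d['t'];return ((c[:2]/c[2]*d['fx']+[d['cx'],d['cy']]-[190,205])*10).round(0)
y=np.array([*RB[:,1],0]);x=np.array([*RB[:,0],0])
for sy in(-1,1):print('head near',pr(base+y*.024*sy+x*.0145+[0,0,.012]),pr(base+y*.024*sy+x*.0145))
for k in(-60,-28.5): print('edge',pr(np.array([*bed2w(k,-180),.044])),pr(np.array([*bed2w(k,-70),.044])))
```

```text
t 6.65 tcp [ 0.5588 -0.1392  0.122 ] bed [ -43.2 -115.2] yaw 97.17 F [ 0.2  0.2 -5.2] gap 0.199 j [-0.45  0.26  1.7  -0.    1.17 -0.58]
shift cm [ 0.03 -0.2   4.2 ] rot [0.004 0.003 0.   ]
head near [301. 576.] [304. 610.]
head near [465. 497.] [468. 531.]
edge [103. 639.] [474. 462.]
edge [165. 713.] [540. 530.]
```

View pics/over2.png

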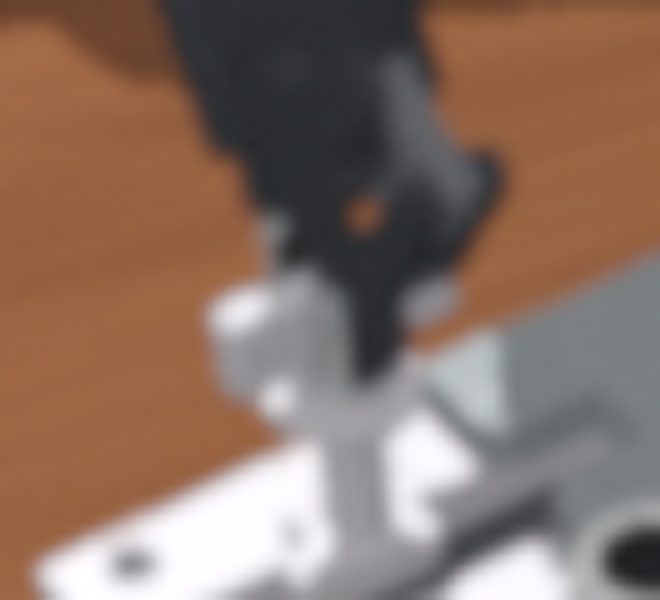

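Emit:
{"method": "step_arm", "body": {
  "series": [
    [[0, -0.1, 0.5], [0, 0, 0], 0.6],
    [[0, -0.1, 1], [0, 0, 0], 0.6],
    [[0, -0.1, 1.3], [0, 0, 0], 0.6],
    [[0, -0.1, 1.5], [0, 0, 0], 0.6],
    [[0, -0.1, 1.5], [0, 0, 0], 0.6]
  ]
}}

```text
time_s: 7.2
ee_pos: [0.5557, -0.1383, 0.1037]
ee_rot: [[-0.125, 0.992, -0.001], [0.992, 0.125, 0.0], [0.001, -0.001, -1.0]]
force: [-0.1, -0.4, -5.5]
finger_gap: 0.194
```

Run:
```python
from h import *
s=st(); a=bed2w(-45,-115);go([*a,.08],97.16)
d=cap('scene');save(cv2.resize(d['img'][205:265,190:256],(660,600),interpolation=cv2.INTER_CUBIC),'over3.png')
```

```text
t 7.2 tcp [ 0.5557 -0.1383  0.1037] bed [ -46.2 -114. ] yaw 97.16 F [-0.1 -0.4 -5.5] gap 0.194 j [-0.45  0.28  1.72 -0.    1.14 -0.58]
shift cm [-0.1   0.12  2.37] rot [-0.001 -0.001  0.   ]
```

View pics/over3.png

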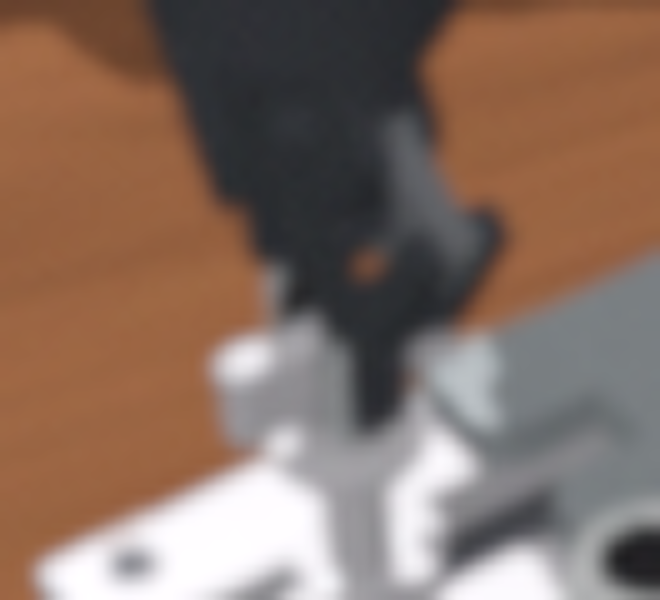

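Emit:
{"method": "step_arm", "body": {
  "series": [
    [[0, 0, 0.5], [0, 0, 0], 0.6],
    [[0, 0, 1], [0, 0, 0], 0.6],
    [[0, 0, 1.5], [0, 0, 0], 0.6],
    [[0, 0, 2], [0, 0, 0], 0.6],
    [[0, 0, 2.2], [0, 0, 0], 0.6],
    [[0, 0, 2.2], [0, 0, 0], 0.6]
  ]
}}

```text
time_s: 7.85
ee_pos: [0.5557, -0.1383, 0.0817]
ee_rot: [[-0.125, 0.992, -0.001], [0.992, 0.125, 0.0], [0.001, -0.001, -1.0]]
force: [-0.6, 1.0, -4.9]
finger_gap: 0.196
```

Run:
```python
from h import *
s=st()
```

```text
t 7.85 tcp [ 0.5557 -0.1383  0.0817] bed [ -46.2 -114. ] yaw 97.16 F [-0.6  1.  -4.9] gap 0.196 j [-0.45  0.31  1.73  0.    1.1  -0.58]
```

Emit:
{"method": "step_arm", "body": {
  "series": [
    [[0, 0, 0.2], [0, 0, 0], 0.6],
    [[0, 0, 0.4], [0, 0, 0], 0.6],
    [[0, 0, 0.4], [0, 0, 0], 0.6]
  ]
}}

```text
time_s: 8.15
ee_pos: [0.5559, -0.1385, 0.0781]
ee_rot: [[-0.125, 0.992, -0.0], [0.992, 0.125, 0.0], [0.0, -0.0, -1.0]]
force: [-1.0, 0.5, -4.9]
finger_gap: 0.195
```

Emit:
{"method": "step_arm", "body": {
  "series": [
    [[0, 0, 0.1], [0, 0, 0], 0.6],
    [[0, 0, 0.1], [0, 0, 0], 0.6]
  ]
}}

```text
time_s: 8.35
ee_pos: [0.556, -0.1385, 0.0772]
ee_rot: [[-0.125, 0.992, -0.0], [0.992, 0.125, 0.0], [0.0, -0.0, -1.0]]
force: [0.2, 0.4, -4.9]
finger_gap: 0.192
```

Emit:
{"method": "step_arm", "body": {
  "series": [
    [[0, 0, 0.1], [0, 0, 0], 0.6],
    [[0, 0, 0.1], [0, 0, 0], 0.6]
  ]
}}

```text
time_s: 8.55
ee_pos: [0.556, -0.1385, 0.0762]
ee_rot: [[-0.125, 0.992, -0.0], [0.992, 0.125, 0.0], [0.0, -0.0, -1.0]]
force: [0.4, 0.2, -5.1]
finger_gap: 0.194
```

Emit:
{"method": "step_arm", "body": {
  "series": [
    [[0, 0, 0.1], [0, 0, 0], 0.6],
    [[0, 0, 0.1], [0, 0, 0], 0.6]
  ]
}}

```text
time_s: 8.75
ee_pos: [0.5559, -0.1384, 0.0752]
ee_rot: [[-0.125, 0.992, -0.0], [0.992, 0.125, 0.0], [0.0, -0.0, -1.0]]
force: [0.6, 0.1, -5.1]
finger_gap: 0.198
```

Emit:
{"method": "step_arm", "body": {
  "series": [
    [[0, 0, 0.1], [0, 0, 0], 0.6],
    [[0, 0, 0.1], [0, 0, 0], 0.6]
  ]
}}

```text
time_s: 8.95
ee_pos: [0.5559, -0.1384, 0.0742]
ee_rot: [[-0.125, 0.992, -0.0], [0.992, 0.125, 0.0], [0.0, -0.0, -1.0]]
force: [0.6, 0.4, -5.4]
finger_gap: 0.191
```

Emit:
{"method": "step_arm", "body": {
  "series": [
    [[0, 0, 0.1], [0, 0, 0], 0.6],
    [[0, 0, 0.1], [0, 0, 0], 0.6]
  ]
}}

```text
time_s: 9.15
ee_pos: [0.5564, -0.1387, 0.0738]
ee_rot: [[-0.125, 0.992, 0.001], [0.992, 0.125, -0.0], [-0.0, 0.001, -1.0]]
force: [-1.5, 1.1, -1.8]
finger_gap: 0.192
```

Emit:
{"method": "step_arm", "body": {
  "series": [
    [[0, 0, 0.1], [0, 0, 0], 0.6],
    [[0, 0, 0.1], [0, 0, 0], 0.6]
  ]
}}

```text
time_s: 9.35
ee_pos: [0.557, -0.1389, 0.0736]
ee_rot: [[-0.125, 0.992, 0.002], [0.992, 0.125, -0.001], [-0.001, 0.002, -1.0]]
force: [-1.1, 0.3, 4.4]
finger_gap: 0.196
```

Emit:
{"method": "step_arm", "body": {
  "series": [
    [[0, 0, 0.1], [0, 0, 0], 0.6],
    [[0, 0, 0.1], [0, 0, 0], 0.6]
  ]
}}

```text
time_s: 9.55
ee_pos: [0.5575, -0.1388, 0.0735]
ee_rot: [[-0.125, 0.992, 0.003], [0.992, 0.125, -0.001], [-0.001, 0.003, -1.0]]
force: [-0.5, 2.6, 10.1]
finger_gap: 0.196
```

Emit:
{"method": "step_arm", "body": {
  "series": [
    [[0, 0, -0.3], [0, 0, 0], 0.6],
    [[0, 0, -0.6], [0, 0, 0], 0.6],
    [[0, 0, -0.6], [0, 0, 0], 0.6],
    [[0, 0, -0.6], [0, 0, 0], 0.6]
  ]
}}

```text
time_s: 9.95
ee_pos: [0.5556, -0.1384, 0.0766]
ee_rot: [[-0.125, 0.992, -0.001], [0.992, 0.125, 0.0], [0.001, -0.001, -1.0]]
force: [-0.5, -0.6, -5.5]
finger_gap: 0.195
```

Run:
```python
from h import *
s=st(); go([*bed2w(-45,-45.5),s['ee_pos'][2]],97.16)
d=cap('scene');save(cv2.resize(d['img'][205:265,190:256],(660,600),interpolation=cv2.INTER_CUBIC),'in1.png')
```

```text
t 9.95 tcp [ 0.5556 -0.1384  0.0766] bed [ -46.3 -114. ] yaw 97.16 F [-0.5 -0.6 -5.5] gap 0.195 j [-0.46  0.32  1.73 -0.    1.09 -0.58]
shift cm [6.85 0.13 0.  ] rot [-0.001 -0.001 -0.   ]
```

View pics/in1.png

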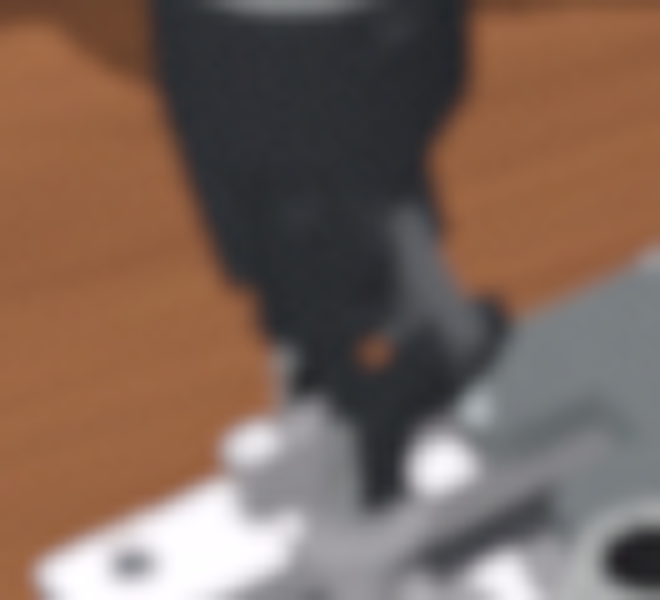

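Emit:
{"method": "step_arm", "body": {
  "series": [
    [[0.5, 0.08, -0.06], [0, 0, 0], 0.6],
    [[1, 0.08, -0.06], [0, 0, 0], 0.6],
    [[1.5, 0.08, -0.06], [0, 0, 0], 0.6],
    [[2, 0.08, -0.06], [0, 0, 0], 0.6],
    [[2.4, 0.08, -0.06], [0, 0, 0], 0.6],
    [[2.8, 0.08, -0.06], [0, 0, 0], 0.6],
    [[2.8, 0.08, -0.06], [0, 0, 0], 0.6]
  ]
}}

```text
time_s: 10.7
ee_pos: [0.5532, -0.11, 0.0778]
ee_rot: [[-0.125, 0.992, -0.0], [0.992, 0.125, 0.0], [0.0, -0.0, -1.0]]
force: [-0.6, -0.8, -4.4]
finger_gap: 0.194
```

Run:
```python
from h import *
s=st()
```

```text
t 10.7 tcp [ 0.5532 -0.11    0.0778] bed [-45.1 -85.5] yaw 97.2 F [-0.6 -0.8 -4.4] gap 0.194 j [-0.41  0.3   1.75  0.    1.09 -0.54]
```

Emit:
{"method": "step_arm", "body": {
  "series": [
    [[0.4, 0, 0], [0, 0, 0], 0.6],
    [[0.8, 0, 0], [0, 0, 0], 0.6],
    [[1.2, 0, 0], [0, 0, 0], 0.6],
    [[1.2, 0, 0], [0, 0, 0], 0.6]
  ]
}}

```text
time_s: 11.1
ee_pos: [0.5517, -0.0981, 0.0778]
ee_rot: [[-0.125, 0.992, -0.0], [0.992, 0.125, 0.0], [0.0, -0.0, -1.0]]
force: [-0.7, 0.1, -4.5]
finger_gap: 0.196
```

Emit:
{"method": "step_arm", "body": {
  "series": [
    [[0.4, 0, 0], [0, 0, 0], 0.6],
    [[0.8, 0, 0], [0, 0, 0], 0.6],
    [[0.8, 0, 0], [0, 0, 0], 0.6]
  ]
}}

```text
time_s: 11.4
ee_pos: [0.5507, -0.0902, 0.0778]
ee_rot: [[-0.125, 0.992, -0.0], [0.992, 0.125, 0.0], [0.0, -0.0, -1.0]]
force: [0.3, -0.4, -5.3]
finger_gap: 0.193
```

Run:
```python
from h import *
s=st()
d=cap('scene');save(cv2.resize(d['img'][190:265,190:272],(656,600),interpolation=cv2.INTER_CUBIC),'in2.png')
```

```text
t 11.4 tcp [ 0.5507 -0.0902  0.0778] bed [-45.1 -65.6] yaw 97.19 F [ 0.3 -0.4 -5.3] gap 0.193 j [-0.38  0.29  1.77  0.    1.08 -0.5 ]
```

View pics/in2.png

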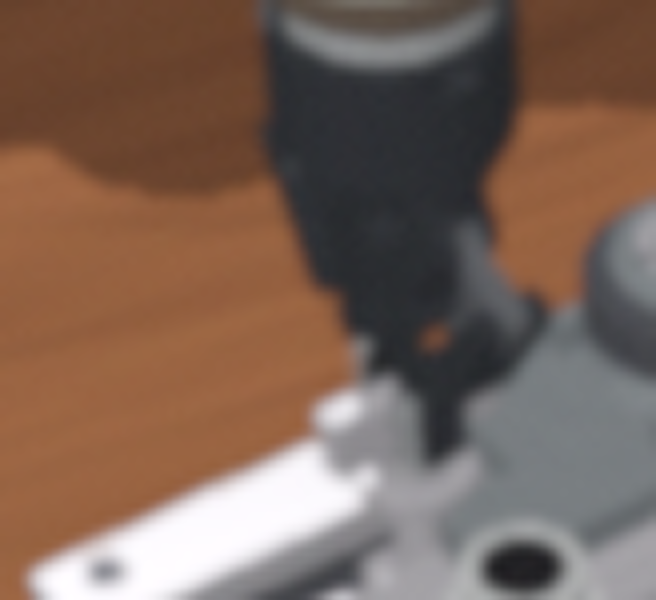

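Emit:
{"method": "step_arm", "body": {
  "series": [
    [[0.3, 0, 0], [0, 0, 0], 0.6],
    [[0.6, 0, 0], [0, 0, 0], 0.6],
    [[0.9, 0, 0], [0, 0, 0], 0.6],
    [[0.9, 0, 0], [0, 0, 0], 0.6]
  ]
}}

```text
time_s: 11.85
ee_pos: [0.5496, -0.0814, 0.0778]
ee_rot: [[-0.125, 0.992, -0.0], [0.992, 0.125, 0.0], [0.0, -0.0, -1.0]]
force: [-0.6, -0.8, -5.7]
finger_gap: 0.194
```

Emit:
{"method": "step_arm", "body": {
  "series": [
    [[0.3, 0, 0], [0, 0, 0], 0.6],
    [[0.6, 0, 0], [0, 0, 0], 0.6],
    [[0.6, 0, 0], [0, 0, 0], 0.6]
  ]
}}

```text
time_s: 12.15
ee_pos: [0.5489, -0.0755, 0.0778]
ee_rot: [[-0.125, 0.992, -0.0], [0.992, 0.125, 0.0], [0.0, -0.0, -1.0]]
force: [-0.4, 0.1, -4.9]
finger_gap: 0.193
```

Emit:
{"method": "step_arm", "body": {
  "series": [
    [[0.3, 0, 0], [0, 0, 0], 0.6],
    [[0.5, 0, 0], [0, 0, 0], 0.6],
    [[0.5, 0, 0], [0, 0, 0], 0.6]
  ]
}}

```text
time_s: 12.45
ee_pos: [0.5483, -0.0706, 0.0779]
ee_rot: [[-0.125, 0.992, -0.0], [0.992, 0.125, 0.0], [0.0, -0.0, -1.0]]
force: [-0.2, 1.1, -4.8]
finger_gap: 0.195
```

Run:
```python
from h import *
s=st()
d=cap('scene');save(cv2.resize(d['img'][190:265,190:272],(656,600),interpolation=cv2.INTER_CUBIC),'in3.png')
```

```text
t 12.45 tcp [ 0.5483 -0.0706  0.0779] bed [-45.1 -45.9] yaw 97.17 F [-0.2  1.1 -4.8] gap 0.195 j [-0.35  0.27  1.79  0.    1.08 -0.47]
```

View pics/in3.png

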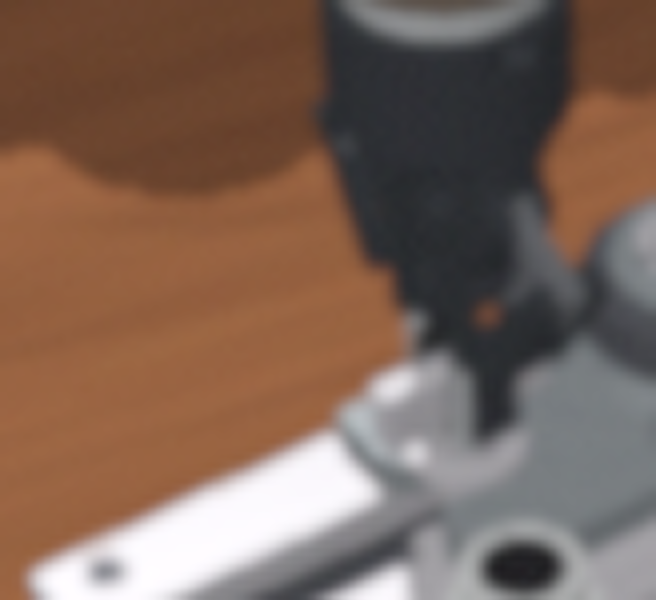

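Emit:
{"method": "step_arm", "body": {
  "series": [
    [[0.15, 0, 0], [0, 0, 0], 0.6],
    [[0.3, 0, 0], [0, 0, 0], 0.6],
    [[0.3, 0, 0], [0, 0, 0], 0.6]
  ]
}}

```text
time_s: 12.8
ee_pos: [0.5479, -0.0678, 0.0779]
ee_rot: [[-0.125, 0.992, -0.0], [0.992, 0.125, 0.0], [0.0, -0.0, -1.0]]
force: [-0.1, -0.3, -4.7]
finger_gap: 0.191
```

Emit:
{"method": "step_arm", "body": {
  "series": [
    [[0.1, 0, 0], [0, 0, 0], 0.6],
    [[0.1, 0, 0], [0, 0, 0], 0.6]
  ]
}}

```text
time_s: 13.0
ee_pos: [0.5479, -0.0671, 0.078]
ee_rot: [[-0.125, 0.992, 0.0], [0.992, 0.125, -0.0], [-0.0, 0.0, -1.0]]
force: [-0.0, -1.6, -4.7]
finger_gap: 0.194
```

Emit:
{"method": "step_arm", "body": {
  "series": [
    [[0.1, 0, 0], [0, 0, 0], 0.6],
    [[0.1, 0, 0], [0, 0, 0], 0.6]
  ]
}}

```text
time_s: 13.2
ee_pos: [0.5479, -0.0664, 0.0781]
ee_rot: [[-0.125, 0.992, 0.0], [0.992, 0.125, -0.001], [-0.001, 0.0, -1.0]]
force: [-0.2, -2.3, -4.6]
finger_gap: 0.195
```

Emit:
{"method": "step_arm", "body": {
  "series": [
    [[0.1, 0, 0], [0, 0, 0], 0.6],
    [[0.1, 0, 0], [0, 0, 0], 0.6]
  ]
}}

```text
time_s: 13.4
ee_pos: [0.5479, -0.0656, 0.0783]
ee_rot: [[-0.125, 0.992, 0.001], [0.992, 0.125, -0.001], [-0.001, 0.001, -1.0]]
force: [-0.9, -4.4, -3.5]
finger_gap: 0.191
```

Emit:
{"method": "step_arm", "body": {
  "series": [
    [[-0.3, 0, 0], [0, 0, 0], 0.6],
    [[-0.5, 0, 0], [0, 0, 0], 0.6],
    [[-0.5, 0, 0], [0, 0, 0.1], 0.6],
    [[-0.5, 0, 0], [0, 0, 0.22], 0.6],
    [[-0.5, 0, 0], [0, 0, 0.34], 0.6],
    [[-0.5, 0, 0], [0, 0, 0.46], 0.6],
    [[-0.5, 0, 0], [0, 0, 0.46], 0.6]
  ]
}}

```text
time_s: 14.1
ee_pos: [0.5479, -0.0695, 0.0775]
ee_rot: [[0.329, 0.944, -0.001], [0.944, -0.329, 0.001], [0.001, -0.001, -1.0]]
force: [1.2, -0.1, -5.0]
finger_gap: 0.193
```

Run:
```python
from h import *
s=st();print(s['wrist_torque']); go([*bed2w(-45,-45.5),s['ee_pos'][2]],7.6)
```

```text
t 14.1 tcp [ 0.5479 -0.0695  0.0775] bed [-45.3 -44.7] yaw 70.78 F [ 1.2 -0.1 -5. ] gap 0.193 j [-0.35  0.27  1.79  0.    1.08 -0.01]
[-0.00515847 -0.06182074  0.02675009]
shift cm [-0.06  0.06 -0.  ] rot [-1.000e-03 -0.000e+00  1.103e+00]
```

Free so far; turning the rest.

Emit:
{"method": "step_arm", "body": {
  "series": [
    [[0, 0, 0], [0, 0, 0.12], 0.6],
    [[0, 0, 0], [0, 0, 0.24], 0.6],
    [[0, 0, 0], [0, 0, 0.36], 0.6],
    [[0, 0, 0], [0, 0, 0.48], 0.6],
    [[0, 0, 0], [0, 0, 0.6], 0.6],
    [[0, 0, 0], [0, 0, 0.72], 0.6],
    [[0, 0, 0], [0, 0, 0.84], 0.6],
    [[0, 0, 0], [0, 0, 0.84], 0.6]
  ]
}}

```text
time_s: 14.9
ee_pos: [0.5481, -0.0696, 0.0777]
ee_rot: [[0.922, 0.388, -0.0], [0.388, -0.922, 0.001], [-0.0, -0.001, -1.0]]
force: [-0.5, 0.1, -4.4]
finger_gap: 0.196
```

Emit:
{"method": "step_arm", "body": {
  "series": [
    [[0, 0, 0], [0, 0, 0.1], 0.6],
    [[0, 0, 0], [0, 0, 0.2], 0.6],
    [[0, 0, 0], [0, 0, 0.25], 0.6],
    [[0, 0, 0], [0, 0, 0.25], 0.6]
  ]
}}

```text
time_s: 15.3
ee_pos: [0.5481, -0.0698, 0.0777]
ee_rot: [[0.989, 0.149, -0.0], [0.149, -0.989, 0.0], [-0.0, -0.0, -1.0]]
force: [-0.4, -0.2, -4.2]
finger_gap: 0.197
```

Run:
```python
from h import *
s=st();print(s['wrist_torque']); go([*bed2w(-45,-45.5),s['ee_pos'][2]],7.16)
d=cap('scene');save(cv2.resize(d['img'][190:265,190:272],(656,600),interpolation=cv2.INTER_CUBIC),'turn.png')
```

```text
t 15.3 tcp [ 0.5481 -0.0698  0.0777] bed [-45.1 -45. ] yaw 8.59 F [-0.4 -0.2 -4.2] gap 0.197 j [-0.35  0.27  1.79  0.    1.08  1.08]
[-0.02563457 -0.02211083 -0.00820799]
shift cm [ 0.01  0.05 -0.  ] rot [-0.     0.     0.025]
```

View pics/turn.png

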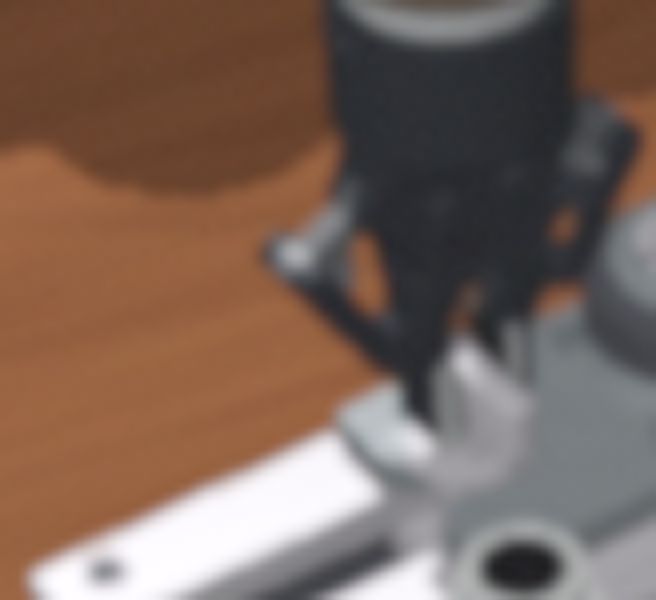

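Emit:
{"method": "step_arm", "body": {
  "series": [
    [[0, 0, 0.1], [0, 0, 0.02], 0.6],
    [[0, 0, 0.2], [0, 0, 0.02], 0.6],
    [[0, 0, 0.2], [0, 0, 0.02], 0.6]
  ]
}}

```text
time_s: 15.65
ee_pos: [0.5483, -0.0699, 0.076]
ee_rot: [[0.992, 0.127, 0.0], [0.127, -0.992, 0.0], [0.0, -0.0, -1.0]]
force: [0.2, 0.8, -4.6]
finger_gap: 0.193
```

Emit:
{"method": "step_arm", "body": {
  "series": [
    [[0, 0, 0.1], [0, 0, 0], 0.6],
    [[0, 0, 0.1], [0, 0, 0], 0.6]
  ]
}}

```text
time_s: 15.85
ee_pos: [0.5486, -0.0701, 0.0757]
ee_rot: [[0.992, 0.126, 0.001], [0.126, -0.992, -0.0], [0.001, 0.0, -1.0]]
force: [-2.6, 1.4, 2.7]
finger_gap: 0.196
```

Contact came at TCP z ≈ 0.0757, which is where the collar should meet the foot. Releasing gently, then lifting.

Emit:
{"method": "step_arm", "body": {
  "series": [
    [[0, 0, -0.05], [0, 0, 0], 3.0],
    [[0, 0, -0.05], [0, 0, 0], 3.0],
    [[0, 0, -0.05], [0, 0, 0], 3.0],
    [[0, 0, -0.05], [0, 0, 0], 3.0],
    [[0, 0, -1], [0, 0, 0], 3.0],
    [[0, 0, -3], [0, 0, 0], 3.0],
    [[0, 0, -6], [0, 0, 0], 3.0],
    [[0, 0, -10], [0, 0, 0], 3.0],
    [[0, 0, -14], [0, 0, 0], 3.0],
    [[0, 0, -14], [0, 0, 0], 3.0]
  ]
}}

```text
time_s: 16.85
ee_pos: [0.552, -0.0712, 0.2228]
ee_rot: [[0.992, 0.126, 0.013], [0.126, -0.992, -0.005], [0.012, 0.006, -1.0]]
force: [0.5, 0.3, -0.1]
finger_gap: 0.35
```

Run:
```python
from h import *
s=st()
d=cap('scene');save(cv2.resize(d['img'][170:275,210:325],(657,600),interpolation=cv2.INTER_CUBIC),'rel.png')
t=cap('top');save(cv2.resize(t['img'][130:250,215:375],(800,600),interpolation=cv2.INTER_CUBIC),'relt.png')
```

```text
t 16.85 tcp [ 0.552  -0.0712  0.2228] bed [-41.4 -46.9] yaw 7.22 F [ 0.5  0.3 -0.1] gap 0.35 j [-0.35  0.11  1.67  0.    1.35  1.1 ]
```

View pics/rel.png

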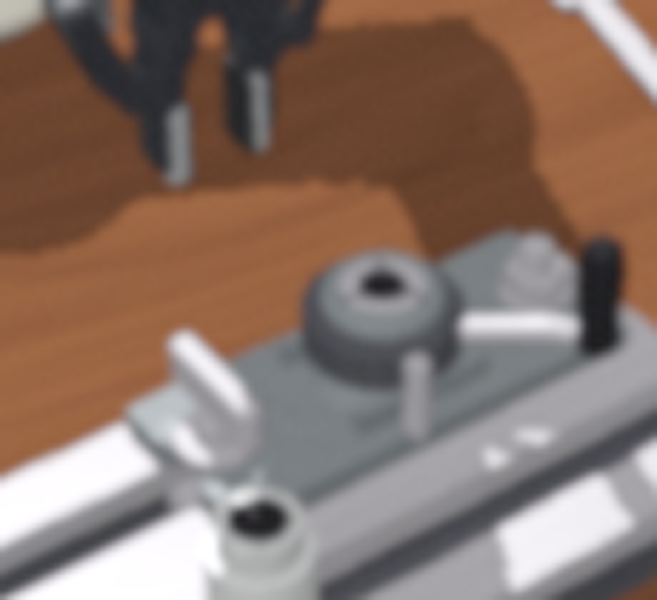

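View pics/relt.png

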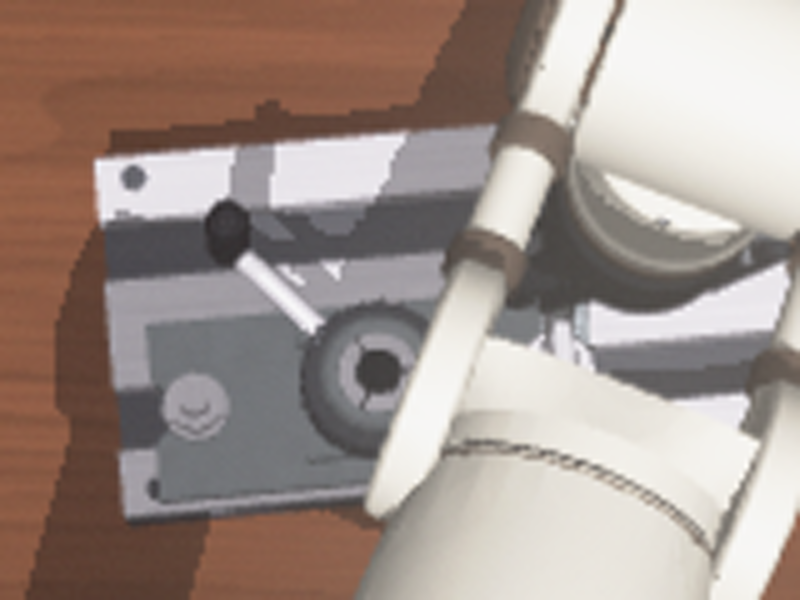

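Run:
```python
from h import *
F=np.array([-45,46.5])
t=dict(np.load('last_top.npz'));im=t['img'].astype(int)
m=((im.max(-1)<75)).astype(np.uint8);m[:, :245]=0;m[:,275:]=0;m[:160]=0;m[190:]=0
n,l,s,c=cv2.connectedComponentsWithStats(m)
for i in range(1,n):
  if s[i,4]>5:print(s[i],c[i])
def rep(d,u,v,h):
    b=w2bed(plane(d,u,v,h))-F; print((u,v),h,'bedrel',b.round(1),'r',np.hypot(*b).round(1),'ang',np.arctan2(b[1],b[0]).round(3), plane(d,u,v,h)[:2].round(4))
w=pts(t)
q=w[164:186,252:270];mm=q[...,2]>.143; p=q[mm];print(len(p),p.mean(0)); b=w2bed(p.mean(0))-F;print(b,np.hypot(*b),np.arctan2(b[1],b[0]))
rep(t,261,172,.15)
# scene: grip top center
d=dict(np.load('last_scene.npz'));rep(d,210+601*115/657,170+243*105/600,.150)
# bolt wing in scene
q=pts(d)
```

```text
[256 170   9  13  92] [259.84782609 176.19565217]
51 [0.60015603 0.09718453 0.1477024 ]
[72.29940512 67.67224123] 99.02896653838232 0.7523523319623882
(261, 172) 0.15 bedrel [75.4 64.7] r 99.4 ang 0.709 [0.6036 0.0946]
(315.1978691019787, 212.525) 0.15 bedrel [78.  62.7] r 100.1 ang 0.677 [0.6064 0.093 ]
```

```bash
cat >> h.py <<'E'
F=np.array([-45,46.5])
def gp(a,r=100): return bed2w(*(F+r*np.array([np.cos(a),np.sin(a)])))
E
python3 - <<'E'
from h import *
s=st()
go([*gp(.75),.20],np.degrees(.75)+7.16); print(gp(.75),gp(.1))
t=dict(np.load('last_top.npz'))
b=w2bed(plane(t,293.6,188,.11))-F;print('post',b,np.hypot(*b))
E
```

```text
t 16.95 tcp [ 0.549  -0.0702  0.2167] bed [-44.3 -45.6] yaw 7.21 F [-0.5 -0.2 -0.9] gap 0.354 j [-0.35  0.11  1.68 -0.    1.35  1.1 ]
shift cm [  7.26 -16.02   1.67] rot [ 0.003 -0.002 -0.749]
[0.60095745 0.09778071] [0.6343353  0.04333585]
post [ 38.75911345 -12.01141773] 40.577617364538476
```

Emit:
{"method": "step_arm", "body": {
  "series": [
    [[1.5, -4, 0], [0, 0, -0.14], 3.6],
    [[3, -8, 0], [0, 0, -0.28], 3.6],
    [[5, -12, 0], [0, 0, -0.42], 3.6],
    [[7.26, -16, 0], [0, 0, -0.56], 3.6],
    [[7.26, -16, 0], [0, 0, -0.7], 3.6],
    [[7.26, -16, 1], [0, 0, -0.749], 3.6],
    [[7.26, -16, 1.5], [0, 0, -0.749], 3.6],
    [[7.26, -16, 1.5], [0, 0, -0.749], 3.6],
    [[7.26, -16, 1.5], [0, 0, -0.749], 3.6]
  ]
}}

```text
time_s: 17.85
ee_pos: [0.5997, 0.0976, 0.1992]
ee_rot: [[0.642, 0.766, -0.001], [0.766, -0.642, 0.0], [-0.001, -0.001, -1.0]]
force: [1.1, -0.4, 0.5]
finger_gap: 0.421
```

Run:
```python
from h import *
s=st()
go([*gp(.75),.115],np.degrees(.75)+7.16)
d=cap('scene');save(cv2.resize(d['img'][150:255,240:355],(657,600),interpolation=cv2.INTER_CUBIC),'gr.png')
t=cap('top');save(cv2.resize(t['img'][130:250,215:375],(800,600),interpolation=cv2.INTER_CUBIC),'grt.png')
```

```text
t 17.85 tcp [0.5997 0.0976 0.1992] bed [ 26.9 114.6] yaw 50.04 F [ 1.1 -0.4  0.5] gap 0.421 j [-0.04  0.27  1.53  0.    1.34  0.66]
shift cm [0.1  0.09 8.42] rot [-0.001  0.001 -0.002]
```

View pics/gr.png

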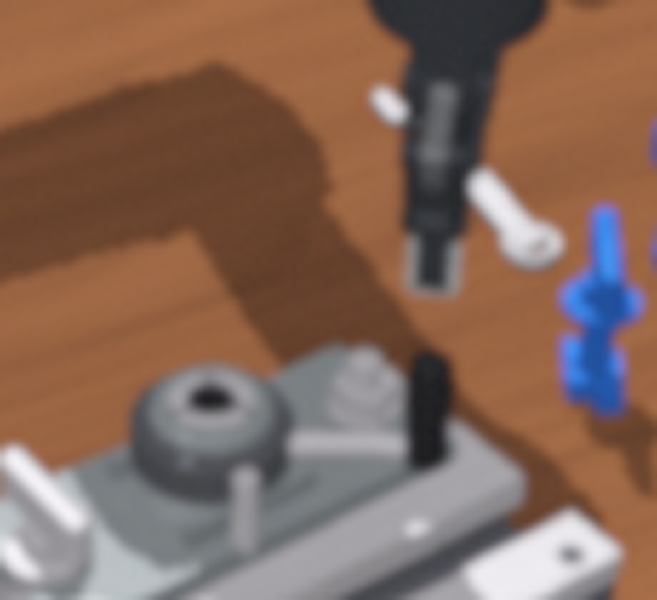

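View pics/grt.png

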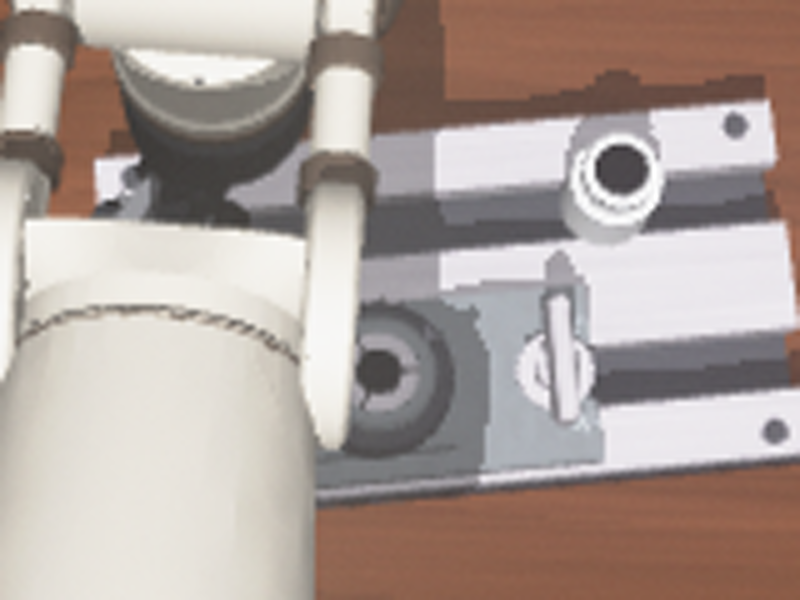

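Run:
```python
from h import *
t=dict(np.load('last_top.npz'));w=pts(t)[180:222,310:345]
m=abs(w[...,2]-.103)<.004;q=w[m];b=w2bed(q).astype(np.float32);print(len(q),np.median(q[:,2]),cv2.minAreaRect(b),b.mean(0))
m=(abs(w[...,2]-.07)<.006);b=w2bed(w[m]).astype(np.float32);print(len(b),cv2.minEnclosingCircle(b))
```

```text
106 0.10222114504172924 ((-44.35027313232422, -46.31540298461914), (11.980427742004395, 61.33317947387695), 89.85031127929688) [-45.638153 -45.880707]
82 ((-50.572601318359375, -51.74189758300781), 27.770740509033203)
```

Emit:
{"method": "step_arm", "body": {
  "series": [
    [[0.05, 0.05, 3], [0, 0, 0], 3.6],
    [[0.05, 0.05, 5], [0, 0, 0], 3.6],
    [[0.05, 0.05, 6.5], [0, 0, 0], 3.6],
    [[0.05, 0.05, 6.5], [0, 0, 0], 3.6]
  ]
}}

```text
time_s: 18.35
ee_pos: [0.5993, 0.0978, 0.1326]
ee_rot: [[0.642, 0.767, -0.004], [0.767, -0.642, 0.0], [-0.003, -0.003, -1.0]]
force: [0.2, -0.2, -0.8]
finger_gap: 0.423
```

Run:
```python
from h import *
s=st()
go([*gp(.75),.115],np.degrees(.75)+7.16)
d=cap('scene');save(cv2.resize(d['img'][150:255,240:355],(657,600),interpolation=cv2.INTER_CUBIC),'gr2.png')
```

```text
t 18.35 tcp [0.5993 0.0978 0.1326] bed [ 26.6 114.9] yaw 50.09 F [ 0.2 -0.2 -0.8] gap 0.423 j [-0.04  0.33  1.59  0.    1.22  0.66]
shift cm [0.11 0.13 1.76] rot [-0.003  0.003 -0.001]
```

View pics/gr2.png

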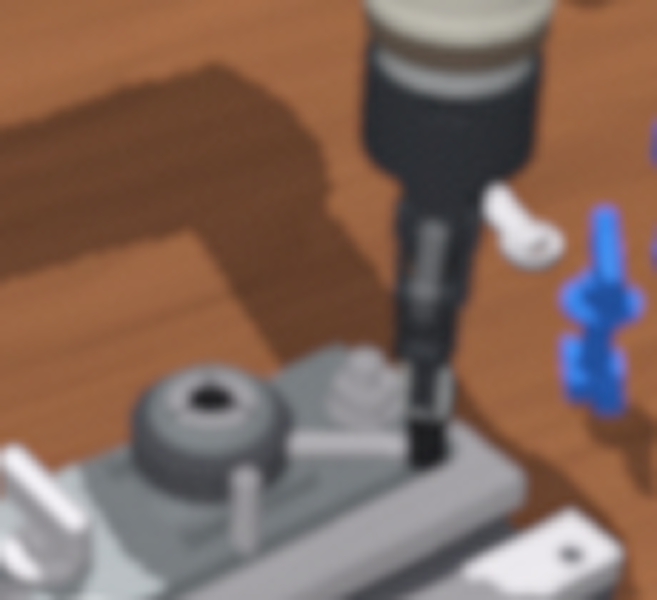

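Emit:
{"method": "step_arm", "body": {
  "series": [
    [[0.05, 0.1, 0.8], [0, 0, 0], 3.6],
    [[0.05, 0.1, 1.5], [0, 0, 0], 3.6],
    [[0.05, 0.1, 1.5], [0, 0, 0], 3.6],
    [[0.0, 1.1, 1.5], [0, 0, 0.1], 3.6],
    [[-0.2, 2.1, 1.5], [0, 0, 0.2], 3.6],
    [[-0.45, 3.05, 1.5], [0, 0, 0.3], 3.6],
    [[-0.8, 4.0, 1.5], [0, 0, 0.4], 3.6],
    [[-0.8, 4.0, 1.5], [0, 0, 0.4], 3.6]
  ]
}}

```text
time_s: 19.2
ee_pos: [0.6271, 0.0651, 0.1202]
ee_rot: [[0.89, 0.456, 0.001], [0.456, -0.89, -0.001], [0.0, 0.001, -1.0]]
force: [2.8, -17.3, -1.1]
finger_gap: 0.419
```

Run:
```python
from h import *
s=st()
b=w2bed(s['ee_pos'])-F; print(np.hypot(*b),np.arctan2(b[1],b[0]))
go([*gp(.1),.117],np.degrees(.1)+7.16)
d=cap('scene');save(cv2.resize(d['img'][150:255,240:355],(657,600),interpolation=cv2.INTER_CUBIC),'sw.png')
```

```text
t 19.2 tcp [0.6271 0.0651 0.1202] bed [50. 79.] yaw 27.15 F [  2.8 -17.3  -1.1] gap 0.419 j [-0.09  0.4   1.53 -0.    1.21  1.01]
100.44226838544441 0.3293679162354476
shift cm [-0.35  2.27  0.32] rot [ 0.001 -0.     0.249]
```

View pics/sw.png

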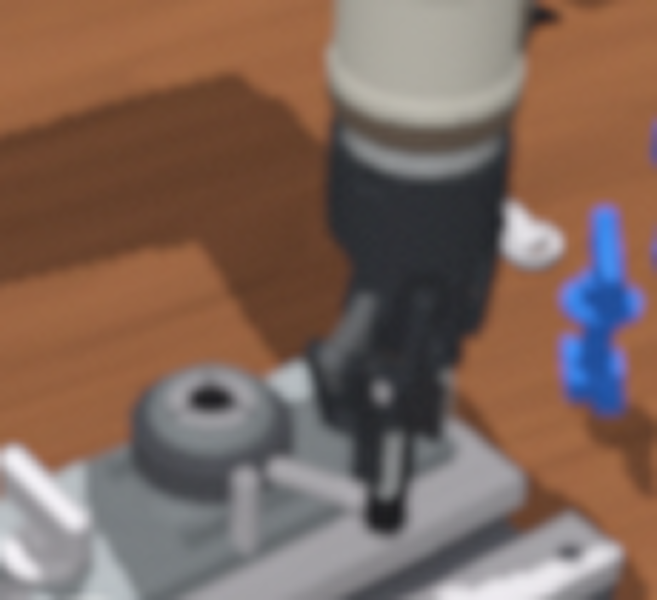

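Emit:
{"method": "step_arm", "body": {
  "series": [
    [[-0.1, 0.8, 0], [0, 0, 0.1], 3.6],
    [[-0.25, 1.6, 0], [0, 0, 0.2], 3.6],
    [[-0.35, 2.2, 0], [0, 0, 0.25], 3.6],
    [[-0.35, 2.2, 0], [0, 0, 0.25], 3.6],
    [[-0.35, 2.2, 0], [0, 0, 0.25], 3.6]
  ]
}}

```text
time_s: 19.75
ee_pos: [0.6333, 0.0455, 0.1201]
ee_rot: [[0.974, 0.225, 0.0], [0.225, -0.974, 0.0], [0.0, -0.0, -1.0]]
force: [-0.1, 0.1, 0.4]
finger_gap: 0.419
```

Emit:
{"method": "step_arm", "body": {
  "series": [
    [[0, 0.4, 0], [0, 0, 0], 3.6],
    [[0, 0.7, 0], [0, 0, 0], 3.6],
    [[0, 0.7, 0], [0, 0, 0], 3.6]
  ]
}}

```text
time_s: 20.05
ee_pos: [0.635, 0.0379, 0.12]
ee_rot: [[0.975, 0.223, 0.0], [0.223, -0.975, -0.0], [0.0, 0.0, -1.0]]
force: [-0.5, 0.2, -0.9]
finger_gap: 0.419
```

Run:
```python
from h import *
s=st()
b=w2bed(s['ee_pos'])-F; print(np.hypot(*b),np.arctan2(b[1],b[0]))
d=cap('scene');save(cv2.resize(d['img'][150:255,240:355],(657,600),interpolation=cv2.INTER_CUBIC),'sw2.png')
```

```text
t 20.05 tcp [0.635  0.0379 0.12  ] bed [54.5 51. ] yaw 12.9 F [-0.5  0.2 -0.9] gap 0.419 j [-0.13  0.41  1.51 -0.    1.21  1.22]
99.63212902924793 0.04523954390773821
```

View pics/sw2.png

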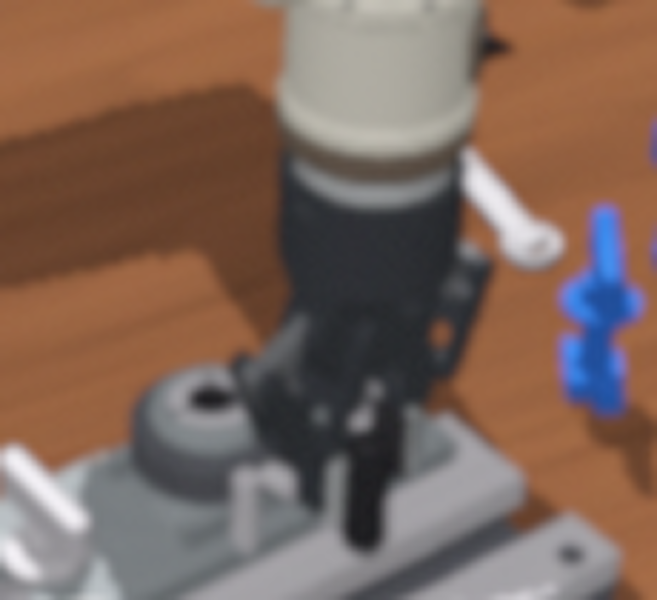

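Emit:
{"method": "step_arm", "body": {
  "series": [
    [[0, 0.2, 0], [0, 0, 0], 3.6],
    [[0, 0.4, 0], [0, 0, 0], 3.6],
    [[0, 0.4, 0], [0, 0, 0], 3.6]
  ]
}}

```text
time_s: 20.4
ee_pos: [0.6352, 0.0371, 0.1198]
ee_rot: [[0.975, 0.223, -0.002], [0.223, -0.975, 0.005], [-0.0, -0.005, -1.0]]
force: [-1.6, 9.4, 1.9]
finger_gap: 0.424
```

Emit:
{"method": "step_arm", "body": {
  "series": [
    [[0, 0.2, 0], [0, 0, 0], 3.6],
    [[0, 0.2, 0], [0, 0, 0], 3.6]
  ]
}}

```text
time_s: 20.6
ee_pos: [0.6352, 0.037, 0.1197]
ee_rot: [[0.975, 0.224, -0.002], [0.224, -0.975, 0.008], [-0.001, -0.008, -1.0]]
force: [-2.4, 14.6, 3.4]
finger_gap: 0.428
```

The lever is hard against the stop. Next I'll back off to centre the jaws, lift and move clear.

Emit:
{"method": "step_arm", "body": {
  "series": [
    [[0, -0.6, 0], [0, 0, 0], 3.6],
    [[0, -1.15, 0], [0, 0, 0], 3.6],
    [[0, -1.15, 0], [0, 0, 0], 3.6],
    [[0, -1.15, -2], [0, 0, 0], 3.6],
    [[0, -1.15, -5], [0, 0, 0], 3.6],
    [[0, -1.15, -9], [0, 0, 0], 3.6],
    [[0, -1.15, -13], [0, 0, 0], 3.6],
    [[0, -1.15, -13], [0, 0, 0], 3.6],
    [[0, -6, -13], [0, 0, 0], 3.6],
    [[0, -11, -13], [0, 0, 0], 3.6],
    [[0, -16, -13], [0, 0, 0], 3.6],
    [[0, -21, -13], [0, 0, 0], 3.6],
    [[0, -26, -13], [0, 0, 0], 3.6],
    [[0, -26, -13], [0, 0, 0], 3.6],
    [[0, -26, -13], [0, 0, 0], 3.6]
  ]
}}

```text
time_s: 22.1
ee_pos: [0.5779, 0.2863, 0.2492]
ee_rot: [[0.974, 0.225, -0.001], [0.225, -0.974, -0.001], [-0.001, 0.001, -1.0]]
force: [0.7, 0.0, -0.7]
finger_gap: 0.423
```

Run:
```python
from h import *
s=st()
d=cap('scene');save(d['img'],'end.png')
t=cap('top');save(t['img'],'endt.png')
w=pts(t)
def rep(m,n):
    b=w2bed(w[m]).astype(np.float32);print(n,len(b),cv2.minAreaRect(b) if len(b)>3 else '',b.mean(0))
b=w2bed(w)
rep((abs(w[...,2]-.103)<.004)&(np.hypot(b[...,0]+45,b[...,1]+45.5)<36),'wing')
m=(w[...,2]>.143)&(np.hypot(b[...,0]+45,b[...,1]-46.5)<125)
q=b[m].mean(0)-F;print('grip',m.sum(),q,np.hypot(*q),np.arctan2(q[1],q[0]),'joint',1.4-np.arctan2(q[1],q[0]))
```

```text
t 22.1 tcp [0.5779 0.2863 0.2492] bed [ 28.8 304.6] yaw 13.0 F [ 0.7  0.  -0.7] gap 0.423 j [ 0.27  0.33  1.36 -0.    1.45  1.62]
wing 104 ((-44.55265808105469, -46.0786247253418), (11.876297950744629, 61.25279235839844), 89.4322280883789) [-44.651474 -46.02278 ]
grip 50 [97.39322076 10.53166852] 97.9609896467545 0.10771698570877396 joint 1.292283014291226
```

View pics/end.png

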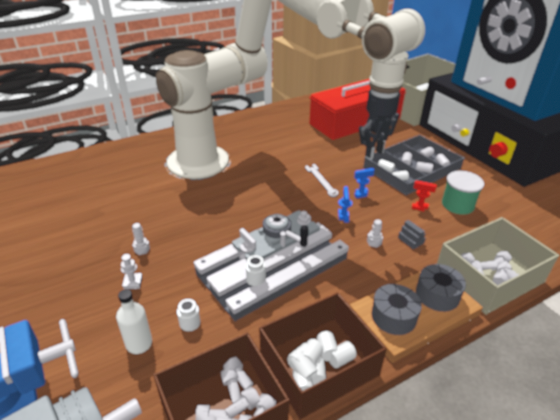

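View pics/endt.png

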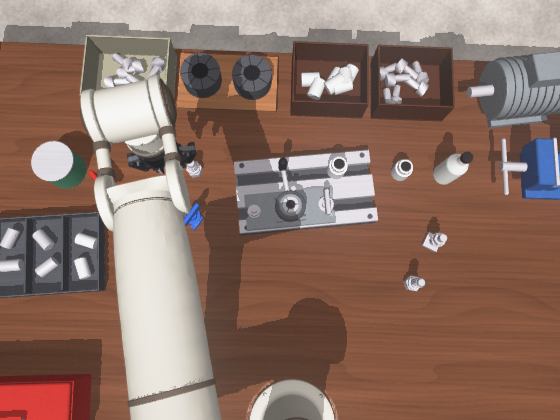

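The bolt is seated crosswise at top-view pixel (326,200). The grip is at the stop, pixel (284,164), with the joint at about 1.29. The bystanders are where they started and the gripper is clear.

Run:
```python
from h import *
print(r.finish_job()); st()
```

```text
the job is handed in; nothing more can be done
None
the job is handed in; nothing more can be done
```

The collet fixture is ready: the T-bolt is locked in the foot's U-slot and the closing ring is at its stop post. I handed the job in after 22 s of the 59 s allowed; no verdict was reported.

- **T-bolt:** I gripped the steel T-bolt by its wing and dropped it lengthwise into the T-slot. I slid it to the U-slot's closed end, backed off to the seat and turned it about 90° clockwise. I then set the collar down on the foot and let go.
- **Bolt check:** the last top view puts the wing within about 1 mm of the seat and under 1° from crosswise. The wing top was at about 0.102 m in the check just after release, where a seated bolt should read 0.103 m.
- **Ring:** it started at the middle detent (0.65). I pushed the lever clockwise until it pressed firmly against the post, then drew the gripper away. The last top view gives the joint as about 1.29 rad.
- **Surroundings:** by eye in the final pictures, no bystander has moved. The gripper was clear of everything, with no significant force on it.

**Disagreements:**
- The measured tool position wandered by 1–2 mm early on. I confirmed heights by touching the slot floor and the foot instead.
- There was a brief 17 N reading as the ring sprang past its click.
- A collar-circle fit from the top view came out poorly (28 mm radius instead of 20 mm), so I did not use it.

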